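Rebuild the lathe brake pack on its splined hub

ROBOT

A 7-joint arm with a two-finger parallel gripper is mounted at the origin on the work surface. World frame = base frame: x ahead of the robot, y to its left, z up, the work surface at z = 0. Lengths are in mm, angles in rad, forces in N, time in s.
With the tool pointing down it reaches from about 400 to 875 mm from the base axis. Payload 4.4 kg.
Tool frame: the origin (TCP) lies midway between the tips of the shut fingers; the grasp point (between the pads) lies 19 mm behind it; x points along the fingers, y is the direction in which the jaws open and shut, and the axes are right-handed (so a half turn about x gives the same grasp; the last joint's range is limited). The gripper opens to 85 mm and grips with 20 to 120 N. Pads are 22 mm wide; open, the fingers measure 114 mm over their backs; the gripper's body (76 mm by 85 mm) begins 54 mm behind the grasp point. The pads swing forward as they close: fully open they stand 13 mm farther back than shut.
Start: joints at [1.259, 0.628, 0.038, 1.517, -0.027, 0.996, -0.02], TCP at [158.193, -630.47, 231.313] pointing down, gripper open.
Joint ranges: [-3.06, 3.06], [-0.37, 2.12], [-1.25, 1.32], [0.18, 2.47], [-1.1, 4.24], [0.23, 1.98], [-2.94, 2.94]. Speed limits (rad/s): [2.57, 2.57, 3.14, 3.14, 3.14, 3.14, 3.14].

INTERFACE

Orientations are given as [roll, pitch, yaw] about the fixed x, y, z axes, in that order (R = Rz(yaw) Ry(pitch) Rx(roll)).
In Python, from cell import ctrl gives the robot as it stands.
- The arm moves only by the tool arm_command, never from a script. Its argument "series" is a list of rows, each a list of 7 numbers: the opening, from 0 (shut) to 1 (fully open), then the shift along the world's x, y, z in cm, then the turn, a rotation vector about the world's x, y, z in degrees. In form: [[claw, x, y, z, rx, ry, rz], ...]. A call has 1 to 20 rows; each row shifts and turns the commanded pose from where the row before left it; what a row does not reach is not made up. A row lasts 1/12 s, in which the tool goes at most 41.7 mm and 7.16 degrees, less where a joint would pass 70% of its speed; a pose out of reach is approached as far as the arm can. A call with a gripper value outside its range is refused whole. The fingers move at their own pace and stop on an object; the grip force is fixed at half the most. Time passes only in rows, so rows that do not move let the fingers close. It gives the time, the measured TCP pose, the force and the opening at its end, in the units of the state.
- ctrl.read_state(): the state, without advancing time (a new reading comes with each control period).
- ctrl.get_image(name): name is "scene" or "top" or "wrist"; returns the picture (420x560x3 uint8, blue, green, red); there is no depth.
- ctrl.calibration(name): a dict with "fovy" (degrees; the focal length in pixels is half the picture's height over the tangent of half this angle, whatever the lens; pixels are square), "cx", "cy" (the principal point, pixels), "cam_to_world" (4x4, takes a point from camera to world coordinates); the wrist camera has in their place "T_tool_cam" (4x4, takes a point from camera to tool coordinates, whose origin is the TCP and whose axes are the tool frame's). Camera axes: x right, y up, looking along -z (the intrinsics and any distortion apply to the point x, -y, -z); pixel columns grow to the right and rows downward; lengths in mm; the calibration is good to about 2 mm. The wrist camera is an equidistant fisheye: a pixel r from the principal point sees the ray r / f radians off the axis. A picture is of the moment at which its call begins: read the wrist's pose just before it. calibration takes no time and is no camera call.
- ctrl.finish_job(): hands the job in, once; it reports no verdict.
Trained networks look in the newest picture that a camera, given by its name, has taken for a name from the list of things; names that differ only in an ending like _2 or _b are one class to them, and where a whole thing is asked for, a point or a joint stands for the part that bears it (a point fixed in the world has none). Each returns a list of dicts, best first, with "conf" (0 to 1); they miss things now and then, are a little off and sometimes report something else, mostly with a low value. They report only what shows in the picture. A call takes as long as a camera call. They do not tell look-alikes from the thing itself.
- ctrl.spot_in(label, camera): "centre" ([x, y, z] in mm, in world coordinates, good to about 4 mm: the middle of the surface that is visible of it).
The state is a dict: "clock": time; "qpos": joint angles; "qd": joint speeds; "tau": joint torques, N m; "eef_pos": TCP position; "tool_rot": TCP orientation; "force": force on the tool from outside, world axes, zero at the start; "torque": the same for the moment, N m; "width": finger opening in mm.
Only numpy, scipy, OpenCV 4.12 (cv2) and the standard library are available. Lean on these libraries where they do the work, as an engineer would, in place of code of your own. Each camera call takes 0.05 s, during which the arm holds its last target.

TASK

Put the lathe's brake pack together on the splined hub: a thick wide-tabbed disc, then the thinner narrow-tabbed separator, then the other wide-tabbed disc, each flat and fully home, with both discs' tabs in the wide fork and the separator's tab in the narrow fork opposite. Then pull the spring collar up before turning it, swing its keeper arm round until it points straight at the hub, and let it down to clamp the finished pack. Leave the washer and everything else on the bench where they are.

Things in the scene. Friction and masses are not known exactly. Their poses are not given: they have to be found in the camera images.
- disc_a_mid (a point): One of the two like discs (thick, wide tab). Steel plate lying flat, same either face up: octagonal ring 56 mm over flats, 12 mm thick, 130 g, 34 mm bore with four 8 mm wide teeth on the diagonals reaching to 12 mm from the centre. One tab, 20 mm wide, along own +x. Free flats at own y +-28 mm to grasp across. This point: centre, half-way up.
- disc_a_tab (a point): Point on the tab of the same plate, 40 mm from its centre along its own +x, half-way up; the tab ends at 46 mm.
- disc_b_mid (a point): The other of the two like discs (thick, wide tab). Steel plate lying flat, same either face up: octagonal ring 56 mm over flats, 12 mm thick, 130 g, 34 mm bore with four 8 mm wide teeth on the diagonals reaching to 12 mm from the centre. One tab, 20 mm wide, along own +x. Free flats at own y +-28 mm to grasp across. This point: centre, half-way up.
- disc_b_tab (a point): Point on the tab of the same plate, 40 mm from its centre along its own +x, half-way up; the tab ends at 46 mm.
- separator_mid (a point): The only separator (thinner, narrow tab). Steel plate lying flat, same either face up: octagonal ring 56 mm over flats, 8 mm thick, 100 g, 34 mm bore with four 8 mm wide teeth on the diagonals reaching to 12 mm from the centre. One tab, 10 mm wide, along own +x. Free flats at own y +-28 mm to grasp across. This point: centre, half-way up.
- separator_tab (a point): Point on the tab of the same plate, 40 mm from its centre along its own +x, half-way up; the tab ends at 46 mm.
- stand: Service stand, fixed to the bench; origin on the bench under the hub axis, z up. Grey base 10 mm high (own x -65 to 80, y -83 to 47 mm), a boss 44 mm across whose top, 24 mm up, carries the pack, and the splined hub. Stacked: first disc centre 30 mm up, separator 40, second disc 50, pack top 56 mm. Wide fork at own -x, narrow fork at own +x, keeper post axis at x 54, y -54 mm.
- hub_top (a point): On the hub axis at its top, 68 mm above the bench. Hub: core 21 mm across, four ribs 8 mm wide along the stand's +-x and +-y, 31 mm over opposite ribs, from 24 to 58 mm up (29 mm over and 6 wide to 61 mm), then a tapering core end. Plates drop over it with 1.5 mm clearance, in four orientations a quarter turn apart.
- wide_fork (a point): Middle of the wide fork (gap 26 mm between its posts), 40 mm from the hub axis along the stand's -x; where the tabs of both discs belong. Posts 39 to 47 mm from the hub axis, 56 mm high.
- narrow_fork (a point): Middle of the narrow fork (gap 16 mm), 40 mm from the hub axis along the stand's +x; where the separator's tab belongs. Posts as the other fork.
- collar (a point): On the axis of the steel spring collar of the keeper, 10 mm below its flat top. The collar is an upright cylinder 26 mm across, of which the top 24 mm, above the keeper arm, can be grasped from above at any yaw. At rest, down, this point is 72 mm above the bench; the arm is then 51 to 58 mm above the bench.
- keeper_tip (a point): Lower edge of the free end of the keeper arm, 56 mm from the collar axis (arm 12 mm wide, 7 mm thick). With the arm over the pack it lies 20 mm from the hub axis, on the rim of the top plate.
- keeper_lift (a joint): Height (m) of collar and arm above their lowest stop, 0 to 0.018, raised by pulling the collar up. Spring and weight push down: about 4.5 N at 0, 6.7 N at the top. On a full pack the arm rests at 0.005; it must be raised beyond that to pass over the top disc.
- keeper_turn (a joint): Turn (rad) of collar and arm about the vertical, counter-clockwise from above positive: 0 = arm points straight at the hub axis, over the pack; at the start parked at 1.25 to 1.5. Turn clockwise to close; range -0.3 to 1.6; light friction holds it where it is left.
- washer_mid (a point): Centre of a plain steel washer, 56 mm across, 34 mm smooth bore, 10 mm thick, without teeth or tab: not part of the job.
- wax_jar_mid (a point): Centre of a wax jar, 48 mm across, 60 mm high: bystander.
- spindle_blank_mid (a point): Centre of a turned wooden piece standing up, 44 mm across, 62 mm high: bystander.
- sanding_block_mid (a point): Centre of a cork sanding block 90 x 50 x 30 mm: bystander.
- faceplate_mid (a point): Middle of a dark steel lathe faceplate, 90 mm across, 35 mm high: bystander.
- wrench_grip (a point): Handle of a wrench lying on the bench: bystander.
- brush_grip (a point): Handle of a brush lying on the bench: bystander.
Not all that is in view belongs to the job. Leave any green, pink or turquoise look-alike of the part that bears disc_a_mid alone.

How it is judged:
By the outcome, as a careful person would: the job done as asked, in the order asked, and still so for the second after the job is handed in, with the robot touching nothing.
It also fails if it takes over 72 s, if anything falls off the work surface, if the arm or the gripper's body presses on something with over 40 N, if the wrist force passes 120 N, or if a joint passes its speed limit or range.

## Working session

There is one attempt and no reset: what is moved stays moved. The work goes in short steps, Python scripts to look and compute and a tool call to move; the robot and the scene stay as the last step left them, time stands still between calls to the robot, and variables do not carry over. Pictures are saved under pics/ and viewed, and the job is handed in when it is done.

Besides the shell and the picture viewer there is one more tool, called after "Emit:" as name([rows], argument=value, ...), one row to a line, values as JSON. arm_command: Moves the arm, as the interface text tells. Its arguments: {"type":"object","properties":{"series":{"type":"array"}},"required":["series"]}

```bash
ls; mkdir -p pics; python3 - <<'E'
from cell import ctrl
import cv2
s=ctrl.read_state();print(s)
for n in ["scene","top","wrist"]:
    cv2.imwrite(f"pics/{n}0.png",ctrl.get_image(n)); c=ctrl.calibration(n);print(n,c)
E
```

```text
pics
{'clock': 0.0, 'qpos': array([ 1.25918706,  0.62930525,  0.03843357,  1.51839611, -0.02701315,
        0.99631109, -0.02001471]), 'qd': array([ 0.00081969, -0.00044451, -0.00098467, -0.00022119,  0.00034713,
        0.00084656, -0.00181929]), 'tau': array([-2.08286849e-06, -5.63407159e+01,  1.22652333e+00, -1.93449032e+01,
        1.11151597e-02,  1.05206994e-02,  1.52345046e-05]), 'eef_pos': array([ 158.05182243, -629.83031596,  230.40644365]), 'tool_rot': array([-1.56671038,  1.56889408,  1.82067581]), 'force': array([-0.38356277, -0.14522847, -0.04647016]), 'torque': array([-0.0120625 ,  0.01267383, -0.00875052]), 'width': 85.426136842211}
scene {'fovy': 43.42938833334991, 'cx': 275.7045204413784, 'cy': 214.2350945955519, 'cam_to_world': array([[ 2.74272127e-01, -7.22928157e-01,  6.34152727e-01,
         1.48002769e+03],
       [ 9.61645618e-01,  2.08609379e-01, -1.78100622e-01,
        -2.59844454e+02],
       [-3.53625251e-03,  6.58678227e-01,  7.52416432e-01,
         1.17253270e+03],
       [ 0.00000000e+00,  0.00000000e+00,  0.00000000e+00,
         1.00000000e+00]])}
to
[... 181 characters left out ...]
,
       [-9.99778764e-01, -2.09402348e-02, -1.98232609e-03,
         7.71494978e+00],
       [-3.73314162e-03,  8.39051562e-02,  9.96466752e-01,
         1.16597979e+03],
       [ 0.00000000e+00,  0.00000000e+00,  0.00000000e+00,
         1.00000000e+00]])}
wrist {'fovy': 65.70646984690485, 'cx': 275.14985820882805, 'cy': 206.67211631708724, 'T_tool_cam': array([[ 4.63568826e-04,  2.72188656e-01, -9.62243795e-01,
        -1.42047462e+02],
       [ 9.99999734e-01,  4.15286826e-04,  5.99229705e-04,
        -2.95387731e-01],
       [ 5.62710699e-04, -9.62243817e-01, -2.72188391e-01,
        -6.82120294e+01],
       [ 0.00000000e+00,  0.00000000e+00,  0.00000000e+00,
         1.00000000e+00]])}
```

View pics/scene0.png

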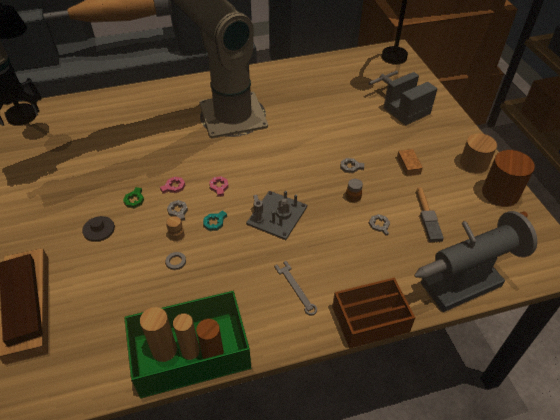

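View pics/top0.png

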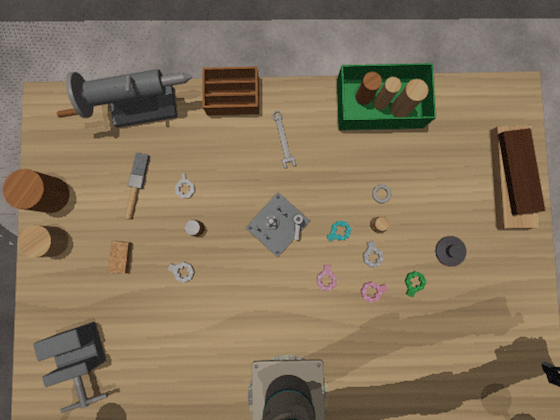

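View pics/wrist0.png

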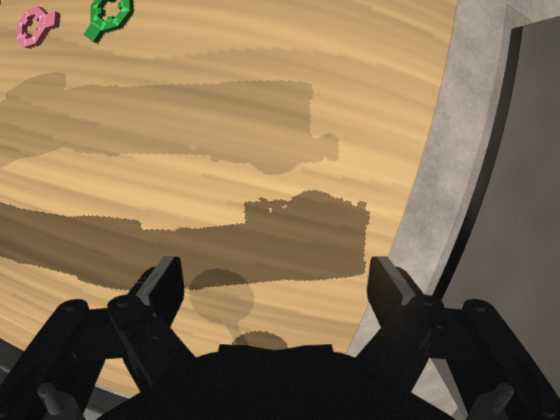

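```bash
cat > h.py <<'E'
import numpy as np, cv2
from cell import ctrl
from scipy.spatial.transform import Rotation as R
def intr(n):
    c=ctrl.calibration(n); f=210/np.tan(np.radians(c["fovy"]/2)); return c,f
def pose():
    s=ctrl.read_state(); T=np.eye(4); T[:3,:3]=R.from_euler('xyz',s["tool_rot"]).as_matrix(); T[:3,3]=s["eef_pos"]; return s,T
def ray(n,px,T=None):
    c,f=intr(n); u=np.array([px[0]-c["cx"],px[1]-c["cy"]],float)
    if n=="wrist":
        r=np.hypot(*u); th=r/f; d=np.array([u[0]/r*np.sin(th),-u[1]/r*np.sin(th),-np.cos(th)]) if r>1e-9 else np.array([0,0,-1.])
        M=T@c["T_tool_cam"]
    else:
        d=np.array([u[0]/f,-u[1]/f,-1.]); M=c["cam_to_world"]
    return M[:3,3],M[:3,:3]@d
def toz(n,px,z,T=None):
    o,d=ray(n,px,T); return o+d*(z-o[2])/d[2]
def proj(n,P,T=None):
    c,f=intr(n); M=(T@c["T_tool_cam"]) if n=="wrist" else c["cam_to_world"]
    p=np.linalg.inv(M)@np.append(np.asarray(P,float),1); x,y,z=p[0],-p[1],-p[2]
    if n=="wrist":
        r=np.hypot(x,y); th=np.arctan2(r,z); return np.array([c["cx"]+f*th*x/r,c["cy"]+f*th*y/r])
    return np.array([c["cx"]+f*x/z,c["cy"]+f*y/z])
E
python3 - <<'E'
from h import *
a=cv2.imread("pics/top0.png")
def z(i,x,y,w=30,k=8): return cv2.resize(i[y-w:y+w,x-w:x+w],None,fx=k*30/w/2.4,fy=k*30/w/2.4,interpolation=cv2.INTER_CUBIC)
b=np.vstack([np.hstack([z(a,*p) for p in [(185,187),(182,271),(373,255)]]),np.hstack([z(a,278,223,40),z(a,381,193),z(a,340,232)])])
print(b.shape)
cv2.imwrite("pics/z1.png",b)
s=cv2.imread("pics/scene0.png")
b=np.vstack([np.hstack([z(s,*p) for p in [(350,165),(379,224),(177,209)]]),np.hstack([z(s,278,213,40),z(s,175,261),z(s,214,221)])])
cv2.imwrite("pics/z2.png",b)
for n in ["top","scene"]:
  for l in ["disc_a_mid","disc_a_tab","separator_mid","separator_tab","hub_top","wide_fork","narrow_fork","collar","keeper_tip","stand","washer_mid"]:
    print(n,l,[(np.round(d["centre"]).tolist(),round(d["conf"],2)) for d in ctrl.spot_in(l,n)][:7])
print(ctrl.read_state()["clock"])
E
```

```text
(400, 600, 3)
top disc_a_mid [([398.0, -258.0, 14.0], 0.85), ([300.0, -258.0, 14.0], 0.75), ([334.0, -123.0, 16.0], 0.63), ([463.0, -155.0, 12.0], 0.61), ([313.0, -377.0, 11.0], 0.52)]
top disc_a_tab [([314.0, -375.0, 14.0], 0.84), ([294.0, -258.0, 11.0], 0.8), ([402.0, -256.0, 15.0], 0.73), ([336.0, -124.0, 13.0], 0.73), ([465.0, -163.0, 17.0], 0.62)]
top separator_mid [([616.0, 295.0, 6.0], 0.82), ([408.0, 475.0, 32.0], 0.26)]
top separator_tab [([608.0, 294.0, 5.0], 0.78), ([366.0, 304.0, 12.0], 0.66)]
top hub_top [([496.0, 19.0, 7.0], 0.71), ([398.0, -254.0, 15.0], 0.35)]
top wide_fork [([495.0, 15.0, 8.0], 0.96), ([410.0, 479.0, 30.0], 0.54)]
top narrow_fork [([493.0, 16.0, 6.0], 0.71)]
top collar [([496.0, -39.0, 70.0], 0.42)]
top keeper_tip [([495.0, -34.0, 65.0], 0.42)]
top stand []
top washer_mid [([577.0, -291.0, 8.0], 0.59)]
scene disc_a_mid [([408.0, -253.0, 13.0], 0.79), ([344.0, -120.0, 13.0], 0.78), ([319.0, -374.0, 11.0], 0.76), ([478.0, -162.0, 15.0], 0.63), ([421.0, 477.0, 27.0], 0.61)]
scene disc_a_tab [([404.0, -256.0, 12.0], 0.73), ([325.0, -381.0, 10.0], 0.7), ([477.0, -161.0, 13.0], 0.66), ([340.0, -121.0, 11.0], 0.59), ([302.0, -255.0, 9.0], 0.52), ([514.0, 18.0, 13.0], 0.19)]
scene separator_mid [([618.0, 294.0, 7.0], 0.68), ([652.0, 439.0, 20.0], 0.47), ([504.0, -274.0, 53.0], 0.33)]
scene separator_tab [([616.0, 294.0, 11.0], 0.74)]
scene hub_top [([511.0, 17.0, 9.0], 0.75), ([516.0, -40.0, 68.0], 0.43)]
scene wide_fork [([510.0, 20.0, 9.0], 0.93)]
scene narrow_fork [([510.0, 15.0, 11.0], 0.74), ([404.0, -254.0, 12.0], 0.27)]
scene collar [([511.0, -37.0, 71.0], 0.51)]
scene keeper_tip [([510.0, 16.0, 12.0], 0.74), ([512.0, -37.0, 69.0], 0.47)]
scene stand [([513.0, 15.0, 11.0], 0.87), ([418.0, -488.0, 9.0], 0.44)]
scene washer_mid [([588.0, -294.0, 11.0], 0.51)]
1.25
```

View pics/z1.png

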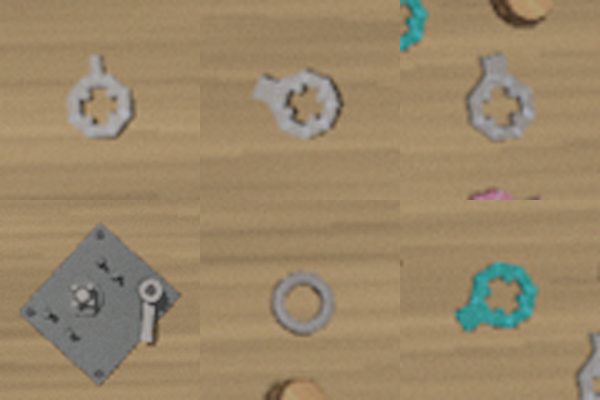

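View pics/z2.png

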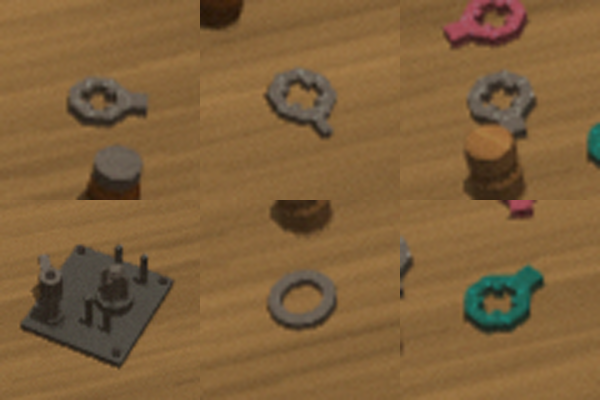

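```bash
python3 - <<'E'
from h import *
s,T=pose();print(T.round(3))
for n,px in [("A",(182,271)),("B",(373,255)),("S",(185,187))]: print(n,toz("top",px,12).round())
print("hub",toz("top",(272,222.6),65).round(),"collar",toz("top",(298,219),82).round())
for n,px in [("A",(350,165)),("B",(177,209)),("S",(379,223))]: print(n,toz("scene",px,10).round())
E
```

```text
[[ 0.00000e+00  2.43000e-01 -9.70000e-01  1.58204e+02]
 [ 0.00000e+00 -9.70000e-01 -2.43000e-01 -6.30452e+02]
 [-1.00000e+00 -0.00000e+00 -0.00000e+00  2.31320e+02]
 [ 0.00000e+00  0.00000e+00  0.00000e+00  1.00000e+00]]
A [364. 304.  12.]
B [ 399. -257.   12.]
S [612. 295.  12.]
hub [497.  36.  65.] collar [505. -37.  82.]
A [365. 300.  10.]
B [ 399. -260.   10.]
S [615. 292.  10.]
```

Emit:
arm_command([
  [1,1.85,2.87,-0.9,0,0,-0.4],
  [1,1.85,2.87,-0.9,0,0,-0.4],
  [1,1.85,2.87,-0.9,0,0,-0.4],
  [1,1.85,2.87,-0.9,0,0,-0.4],
  [1,1.85,2.87,-0.9,0,0,-0.4],
  [1,1.85,2.87,-0.9,0,0,-0.4],
  [1,1.85,2.87,-0.9,0,0,-0.4],
  [1,1.85,2.87,-0.9,0,0,-0.4],
  [1,1.85,2.87,-0.9,0,0,-0.4],
  [1,1.85,2.87,-0.9,0,0,-0.4],
  [1,1.85,2.87,-0.9,0,0,-0.4],
  [1,1.85,2.87,-0.9,0,0,-0.4],
  [1,1.85,2.87,-0.9,0,0,-0.4],
  [1,0,0,0,0,0,0],
  [1,0,0,0,0,0,0],
])

```text
clock: 2.5
eef_pos: [400.0, -255.2, 114.0]
tool_rot: [-1.585, 1.57, 1.717]
force: [-0.1, 0.1, -0.4]
width: 85.7
```

```bash
cat >> h.py <<'E'
def snap(n,name):
    s,T=pose(); im=ctrl.get_image(n); cv2.imwrite(f"pics/{name}.png",im); np.save(f"pics/{name}.npy",T); return im,T
def yaw(T): return np.degrees(np.arctan2(T[1,1],T[0,1]))
def plate_poly(tw):
    a=28; c=28*np.tan(np.pi/8)
    o=[(28,-c),(28,-tw/2),(46,-tw/2),(46,tw/2),(28,tw/2),(28,c),(c,28),(-c,28),(-28,c),(-28,-c),(-c,-28),(c,-28)]
    if tw/2>c: pass
    # bore: circle r17 w/ teeth to 12 on diagonals
    ang=np.radians(np.arange(0,360,1)); b=[]
    for t in ang:
        d=(np.degrees(t)-45)%90; d=min(d,90-d); # dist from diagonal
        # within tooth: |r sin d|<4
        dr=np.radians(d)
        r=17.0
        if 17*np.sin(dr)<4: r=12/np.cos(dr) if 12*np.tan(dr)<4 else 4/np.sin(dr)
        b.append((min(r,17)*np.cos(t),min(r,17)*np.sin(t)))
    return np.array(o,float),np.array(b)
def rmask(n,pt,yawd,outer,bore,zb,zt,T,scale=2,off=(0,0),shape=(420,560)):
    c,s=np.cos(np.radians(yawd)),np.sin(np.radians(yawd)); Rm=np.array([[c,-s],[s,c]])
    def pr(P,z): return ((np.array([proj(n,[*(Rm@p+pt),z],T) for p in P])-off)*scale*16).round().astype(np.int32)
    m=np.zeros((shape[0]*scale,shape[1]*scale),np.uint8)
    f=lambda P:cv2.fillPoly(m,[P],255,shift=4)
    mb=[]
    for z in (zb,zt):
        k=np.zeros_like(m); cv2.fillPoly(k,[pr(bore,z)],255,shift=4); mb.append(k)
    ob=pr(outer,zb); ot=pr(outer,zt); f(ob); f(ot)
    for i in range(len(ob)):
        j=(i+1)%len(ob); cv2.fillConvexPoly(m,cv2.convexHull(np.array([ob[i],ob[j],ot[i],ot[j]])),255,shift=4)
    m[(mb[0]>0)&(mb[1]>0)]=0
    return m
E
python3 - <<'E'
from h import *
im,T=snap("wrist","w1");print(T.round(2),yaw(T),ctrl.read_state()["clock"],ctrl.read_state()["force"])
E
```

```text
[[-0.0000e+00  1.6000e-01 -9.9000e-01  4.0001e+02]
 [ 0.0000e+00 -9.9000e-01 -1.6000e-01 -2.5516e+02]
 [-1.0000e+00 -0.0000e+00 -0.0000e+00  1.1397e+02]
 [ 0.0000e+00  0.0000e+00  0.0000e+00  1.0000e+00]] -80.80577931884186 2.55 [ 0.10769552 -0.67427105  0.81850326]
```

View pics/w1.png

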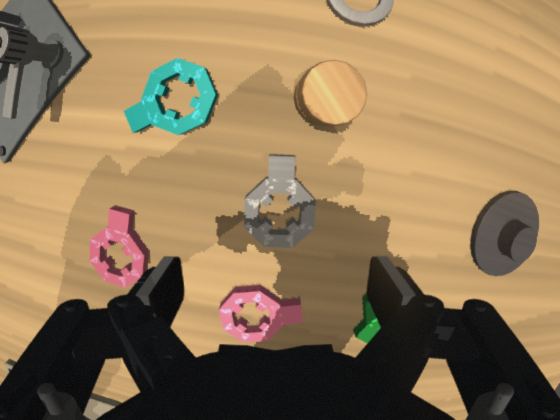

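```bash
cat >> h.py <<'E'
from scipy.optimize import minimize
def greymask(im,smax=70):
    hsv=cv2.cvtColor(im,cv2.COLOR_BGR2HSV); return ((hsv[...,1]<smax)&(hsv[...,2]>25)).astype(np.uint8)*255
def fitplate(im,T,p0,yaw0,tw,zb,zt,smax=70,n="wrist",name=None,w=75):
    o,b=plate_poly(tw); c0=proj(n,[*p0,zt],T); off=np.maximum(np.round(c0-w),0); sh=(2*w,2*w)
    x,y=off.astype(int); g=greymask(im,smax)[y:y+2*w,x:x+2*w]; sc=3
    G=cv2.resize(g,None,fx=sc,fy=sc,interpolation=cv2.INTER_LINEAR).astype(float)/255
    G=cv2.GaussianBlur(G,(0,0),2)
    # pixel centre offset
    def cost(v):
        m=rmask(n,np.array(v[:2]),v[2],o,b,zb,zt,T,sc,off-0.5,g.shape).astype(float)/255
        m=cv2.GaussianBlur(m,(0,0),2); return ((m-G)**2).sum()/1000
    best=None
    for dy in (0,-6,6):
        s0=np.array([p0[0],p0[1],yaw0+dy]); sim=np.array([s0,s0+[4,0,0],s0+[0,4,0],s0+[0,0,5]])
        r=minimize(cost,s0,method="Nelder-Mead",options=dict(initial_simplex=sim,xatol=.02,fatol=.001))
        if best is None or r.fun<best.fun: best=r
    m=rmask(n,best.x[:2],best.x[2],o,b,zb,zt,T,sc,off-0.5,g.shape)
    vis=cv2.resize(im[y:y+2*w,x:x+2*w],None,fx=sc,fy=sc); cs,_=cv2.findContours(m,cv2.RETR_LIST,cv2.CHAIN_APPROX_NONE); cv2.drawContours(vis,cs,-1,(0,0,255),1)
    if name: cv2.imwrite(f"pics/{name}.png",np.hstack([vis[:400,:400] if 0 else vis, cv2.cvtColor((G*255).astype(np.uint8),cv2.COLOR_GRAY2BGR)])[:, :800] if 0 else cv2.resize(np.hstack([vis,cv2.cvtColor((G*255).astype(np.uint8),cv2.COLOR_GRAY2BGR)]),(800,400)))
    return best.x,best.fun
E
python3 - <<'E'
from h import *
im=cv2.imread("pics/w1.png");T=np.load("pics/w1.npy")
for sm in (60,90): print(fitplate(im,T,toz("wrist",(279,210),12,T)[:2],9,20,0,12,sm,name=f"fB{sm}"))
E
```

```text
Traceback (most recent call last):
  File "h.py", line 69, in fitplate
    r=minimize(cost,s0,method="Nelder-Mead",options=dict(initial_simplex=sim,xatol=.02,fatol=.001))
  File "h.py", line 64, in cost
    m=rmask(n,np.array(v[:2]),v[2],o,b,zb,zt,T,sc,off-0.5,g.shape).astype(float)/255
      ~~~~~^^^^^^^^^^^^^^^^^^^^^^^^^^^^^^^^^^^^^^^^^^^^^^^^^^^^^^^
  File "h.py", line 48, in rmask
    k=np.zeros_like(m); cv2.fillPoly(k,[pr(bore,z)],255,shift=4); mb.append(k)
                                        ~~^^^^^^^^
  File "h.py", line 43, in pr
    def pr(P,z): return ((np.array([proj(n,[*(Rm@p+pt),z],T) for p in P])-off)*scale*16).round().astype(np.int32)
                                    ~~~~^^^^^^^^^^^^^^^^^^^^
  File "h.py", line 19, in proj
    c,f=intr(n); M=(T@c["T_tool_cam"]) if n=="wrist" else c["cam_to_world"]
        ~~~~^^^
  File "h.py", line 5, in intr
    c=ctrl.calibration(n); f=210/np.tan(np.radians(c["fovy"]/2)); return c,f
ValueError: time passes only in moves, steps and waits
```

```bash
python3 - <<'E'
s=open("h.py").read()
s=s.replace('''def intr(n):
    c=ctrl.calibration(n); f=''','''_C={}
def intr(n):
    if n not in _C: _C[n]=ctrl.calibration(n)
    c=_C[n]; f=''')
# vectorised projection
s=s.replace('''np.array([proj(n,[*(Rm@p+pt),z],T) for p in P])''','''projv(n,np.column_stack([P@Rm.T+pt,np.full(len(P),z)]),T)''')
s=s.replace("def snap(",'''def projv(n,P,T=None):
    c,f=intr(n); M=(T@c["T_tool_cam"]) if n=="wrist" else c["cam_to_world"]
    p=(np.linalg.inv(M)@np.column_stack([P,np.ones(len(P))]).T)[:3]; x,y,z=p[0],-p[1],-p[2]
    if n=="wrist":
        r=np.hypot(x,y)+1e-12; k=np.arctan2(r,z)/r
    else: k=1/z
    return np.column_stack([c["cx"]+f*k*x,c["cy"]+f*k*y])
def snap(''',1)
open("h.py","w").write(s)
E
cat > t.py <<'E'
from h import *
im=cv2.imread("pics/w1.png");T=np.load("pics/w1.npy")
for sm in (60,90): print(fitplate(im,T,toz("wrist",(279,210),12,T)[:2],9,20,0,12,sm,name=f"fB{sm}"))
E
python3 t.py
```

```text
(array([ 393.6025027 , -258.89391107,    6.90697993]), np.float64(0.7270171306099851))
(array([ 393.553778  , -258.85117419,    6.97761686]), np.float64(0.46052713400016243))
```

View pics/fB60.png

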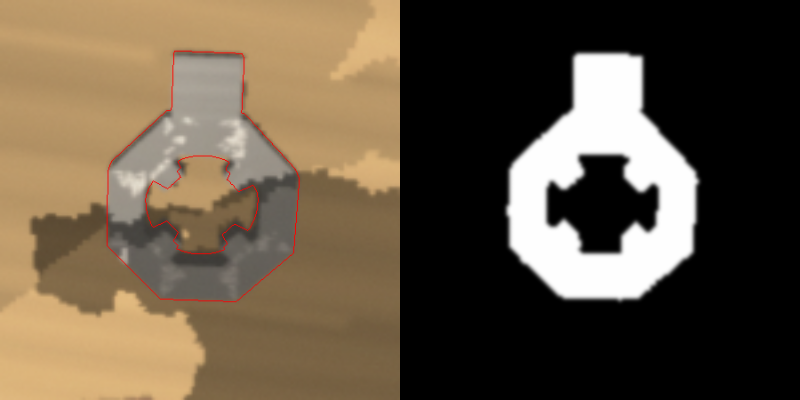

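Emit:
arm_command([
  [1,-0.64,-0.37,-2.0,0,0,-2.3],
  [1,0,0,-3,0,0,0],
  [1,0,0,-3,0,0,0],
  [1,0,0,-2.4,0,0,0],
  [1,0,0,-1.0,0,0,0],
  [0.4,0,0,0,0,0,0],
  [0,0,0,0,0,0,0],
  [0,0,0,0,0,0,0],
  [0,0,0,0,0,0,0],
])

```text
clock: 3.3
eef_pos: [392.5, -259.9, 14.2]
tool_rot: [-1.686, 1.565, 1.57]
force: [-0.2, -0.0, 0.1]
width: 38.9
```

Emit:
arm_command([
  [1,0,0,0,0,0,0],
  [1,0,0,0,0,0,0],
  [1,0,0,0,0,0,0],
  [1,0,0,0,0,0,0],
])

```text
clock: 3.63
eef_pos: [392.2, -259.0, 13.6]
tool_rot: [-1.506, 1.564, 1.751]
force: [-0.8, 0.0, 0.7]
width: 84.2
```

```bash
python3 - <<'E'
from h import *
im,T=snap("wrist","w2");print(T.round(2),yaw(T),ctrl.read_state()["force"],ctrl.read_state()["width"],ctrl.read_state()["qd"].round(3))
E
```

```text
[[-0.0000e+00  1.1000e-01 -9.9000e-01  3.9225e+02]
 [ 1.0000e-02 -9.9000e-01 -1.1000e-01 -2.5902e+02]
 [-1.0000e+00 -1.0000e-02  0.0000e+00  1.3550e+01]
 [ 0.0000e+00  0.0000e+00  0.0000e+00  1.0000e+00]] -83.42754391122975 [0.24642051 0.05670077 0.48839123] 85.32838183972139 [ 0.     0.004  0.002 -0.001 -0.001 -0.001  0.002]
```

View pics/w2.png

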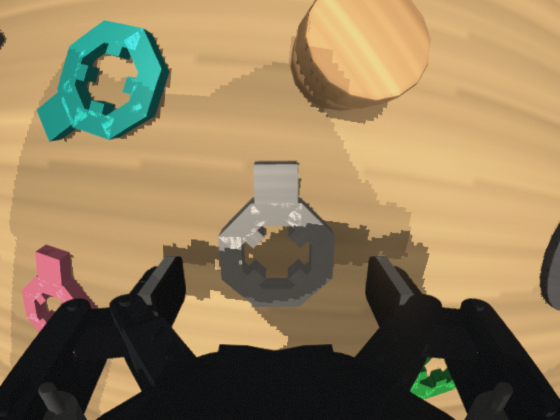

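```bash
python3 - <<'E'
from h import *
s,T=pose();print(s["qpos"].round(3),s["clock"])
im=cv2.imread("pics/w2.png")
print(fitplate(im,T,[393.6,-258.9],6.9,20,0,12,90,name=f"fB2"))
E
```

```text
[ 0.442  0.779  0.128  2.158 -0.423  0.233 -0.51 ] 3.6833
(array([ 393.74519073, -258.93194951,    7.05465409]), np.float64(1.517885685053275))
```

Emit:
arm_command([
  [1,0.1,0,-0.4,0,0,0],
  [1,0,0,-0.4,0,0,0],
  [1,0,0,-0.4,0,0,0],
])

```text
clock: 3.93
eef_pos: [393.3, -259.0, 1.2]
tool_rot: [-1.489, 1.564, 1.767]
force: [-0.1, 0.5, 0.0]
width: 85.1
```

```bash
python3 - <<'E'
from h import *
s,T=pose();print(s["qpos"].round(3),s["clock"],T.round(3),s["force"])
E
```

```text
[ 0.397  0.812  0.194  2.159 -0.672  0.235 -0.266] 3.9333 [[-1.00000e-03  1.15000e-01 -9.93000e-01  3.93277e+02]
 [ 7.00000e-03 -9.93000e-01 -1.15000e-01 -2.59011e+02]
 [-1.00000e+00 -7.00000e-03  1.00000e-03  1.21700e+00]
 [ 0.00000e+00  0.00000e+00  0.00000e+00  1.00000e+00]] [-0.05423736  0.45360099  0.03375405]
```

Emit:
arm_command([
  [1,0.04,0,-0.15,0,0,0],
  [0,0,0,0,0,0,0],
  [0,0,0,0,0,0,0],
  [0,0,0,0,0,0,0],
  [0,0,0,0,0,0,0],
  [0,0,0,0,0,0,0],
])

```text
clock: 4.43
eef_pos: [393.6, -259.0, 0.4]
tool_rot: [-1.542, 1.564, 1.715]
force: [-1.0, 0.3, 5.7]
width: 53.7
```

Emit:
arm_command([
  [0,0,0,1,0,0,0],
  [0,0,0,3,0,0,0],
  [0,0,1.5,3,0,0,0],
  [0,0,3,2.5,0,0,0],
  [0,0,3,2.5,0,0,0],
  [0,0,3,2.5,0,0,0],
  [0,0,3,2.0,0,0,0],
  [0,0,3,1.0,0,0,0],
  [0,0,3,0,0,0,0],
  [0,0,3,0,0,0,0],
  [0,-1,3,0,0,0,0],
  [0,-1,3,0,0,0,0],
  [0,-1,0,0,0,0,0],
  [0,0,0,0,0,0,0],
  [0,0,0,0,0,0,0],
])

```text
clock: 5.68
eef_pos: [363.4, 25.7, 175.0]
tool_rot: [-1.49, 1.564, 1.767]
force: [0.6, -0.8, -1.4]
width: 53.6
```

```bash
python3 - <<'E'
from h import *
im,T=snap("wrist","w3");s,_=pose();print(s["qpos"].round(3),s["clock"],T.round(3),s["force"],s["width"])
E
```

```text
[-0.615  0.405  0.647  2.33  -0.497  0.537 -1.029] 5.7333 [[-1.00000e-03  1.15000e-01 -9.93000e-01  3.63357e+02]
 [ 7.00000e-03 -9.93000e-01 -1.15000e-01  2.56510e+01]
 [-1.00000e+00 -7.00000e-03  1.00000e-03  1.74966e+02]
 [ 0.00000e+00  0.00000e+00  0.00000e+00  1.00000e+00]] [ 1.98243575 -0.87345386 -1.53099965] 53.8884315286117
```

View pics/w3.png

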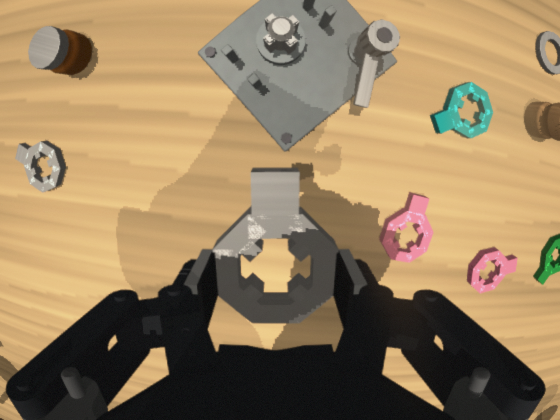

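Emit:
arm_command([
  [0,0,0,0.5,0,0,6.9],
  [0,1.2,-0.5,0.5,0,0,6.9],
  [0,1.3,-0.5,0.5,0,0,6.9],
  [0,1.3,-0.5,0,0,0,6.9],
  [0,1.3,-0.5,0,0,0,6.9],
  [0,1.3,-0.5,0,0,0,6.9],
  [0,1.3,-0.5,0,0,0,6.9],
  [0,1.3,-0.5,0,0,0,6.9],
  [0,1.3,-0.5,0,0,0,6.9],
  [0,1.3,-0.5,0,0,0,6.9],
  [0,1.3,-0.5,0,0,0,6.9],
  [0,1.3,-0.5,0,0,0,6.9],
  [0,1.3,-0.6,0,0,0,6.9],
  [0,1.3,-0.6,0,0,0,6.9],
  [0,1.3,-0.6,0,0,0,6.9],
  [0,1.3,-0.6,0,0,0,6.9],
  [0,1.3,-0.7,0,0,0,6.9],
  [0,1.3,-0.7,0,0,0,6.9],
  [0,0,0,0,0,0,0],
  [0,0,0,0,0,0,0],
])

```text
clock: 7.4
eef_pos: [583.6, -69.7, 189.3]
tool_rot: [-1.43, 1.563, -2.296]
force: [-0.5, 0.1, -1.6]
width: 54.1
```

```bash
python3 - <<'E'
from h import *
im,T=snap("wrist","w4");s,_=pose();print(s["qpos"].round(3),s["clock"],T.round(3),s["force"],s["width"],yaw(T))
E
```

```text
[ 0.053  0.588  0.021  1.74  -0.008  0.82   0.781] 7.45 [[-5.00000e-03  7.62000e-01  6.48000e-01  5.83600e+02]
 [-6.00000e-03  6.48000e-01 -7.62000e-01 -6.96610e+01]
 [-1.00000e+00 -8.00000e-03  1.00000e-03  1.89304e+02]
 [ 0.00000e+00  0.00000e+00  0.00000e+00  1.00000e+00]] [-0.11643935  0.67955218 -0.64927854] 53.916065873885636 40.38532639932933
```

View pics/w4.png

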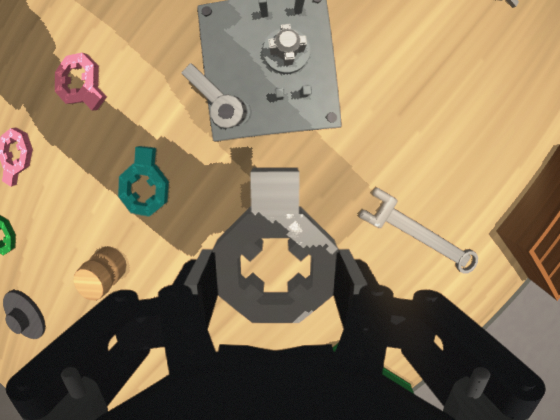

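```bash
python3 - <<'E'
from h import *
im=cv2.imread("pics/w4.png")
cv2.imwrite("pics/z4.png",cv2.resize(im[0:150,180:360],None,fx=4.2,fy=4,interpolation=cv2.INTER_CUBIC))
E
```

```text
(no output)
```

View pics/z4.png

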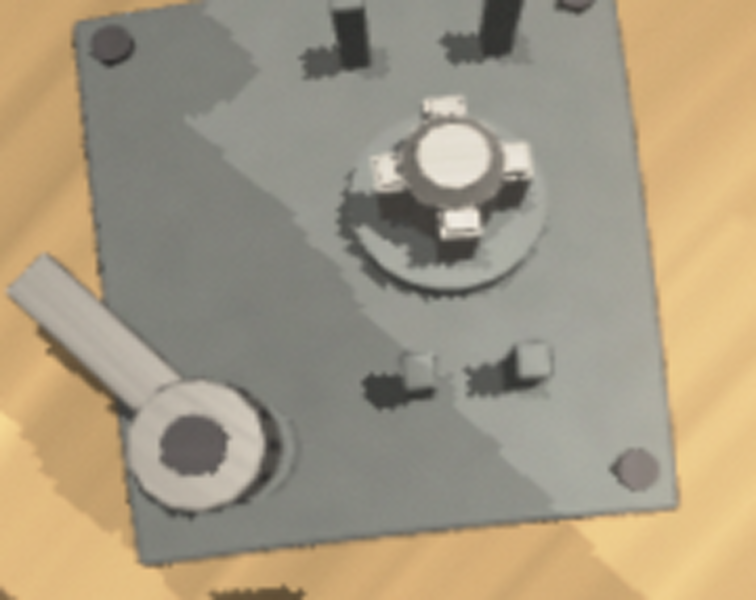

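```bash
cat > st.py <<'E'
from h import *
from scipy.optimize import least_squares
def stfit(T,obs,x0):
    P=np.array([o[0] for o in obs],float); px=np.array([o[1] for o in obs],float); w=np.array([o[2] for o in obs])
    def f(v):
        c,s=np.cos(np.radians(v[2])),np.sin(np.radians(v[2])); Q=P.copy(); Q[:,0]=v[0]+c*P[:,0]-s*P[:,1]; Q[:,1]=v[1]+s*P[:,0]+c*P[:,1]
        return ((projv("wrist",Q,T)-px)*w[:,None]).ravel()
    r=least_squares(f,x0); return r.x,(r.fun.reshape(-1,2)/w[:,None])
E
python3 - <<'E'
from st import *
T=np.load("pics/w4.npy")
u=lambda x,y:(180+x/4.2-.4,y/4-.4)
obs=[((80,-83,10),u(143,553),1),((80,47,10),u(676,500),1),((-65,-83,10),u(76,22),1),((0,0,61),u(451,164.5),2),((43,0,56),u(477,366),1),((54,-54,82),u(197,445),1)]
for sel in (obs,[obs[3],obs[4],obs[5]],obs[:3],obs[3:5]):
    x,r=stfit(T,sel,[497,36,-49]);print(x.round(2));print(r.round(1).tolist())
# disc in hand
im=cv2.imread("pics/w4.png")
E
```

```text
[502.76  38.73 -43.18]
[[-1.6, 3.6], [1.4, 2.4], [-1.4, -1.0], [0.5, -0.8], [-0.0, -0.7], [-0.7, -0.4]]
[502.9   38.11 -42.78]
[[0.2, -0.2], [-0.0, -0.0], [-0.6, 0.7]]
[501.84  40.45 -43.07]
[[-1.1, 1.8], [2.0, 0.4], [-1.1, -2.6]]
[502.9   37.91 -42.58]
[[-0.0, -0.0], [0.0, 0.1]]
```

```bash
python3 - <<'E'
from st import *
for nm,y0 in (("w3",6.9),("w4",130)):
    im=cv2.imread(f"pics/{nm}.png");T=np.load(f"pics/{nm}.npy");z=T[2,3]
    x,c=fitplate(im,T,T[:2,3],y0,20,z-.4,z+11.6,90,name="fh"+nm,w=90)
    l=T[:3,:3].T@(np.array([*x[:2],z])-T[:3,3]); print(x.round(2),c,"in tool",l.round(2),"yaw rel",x[2]-yaw(T))
E
```

```text
[365.09  26.45   6.6 ] 13.088028079268213 in tool [ 0.   -0.59 -1.82] yaw rel 90.02085093028506
[581.73 -68.52 130.66] 14.538743020561299 in tool [ 0.   -0.69 -2.08] yaw rel 90.2724769809187
```

View pics/fhw4.png

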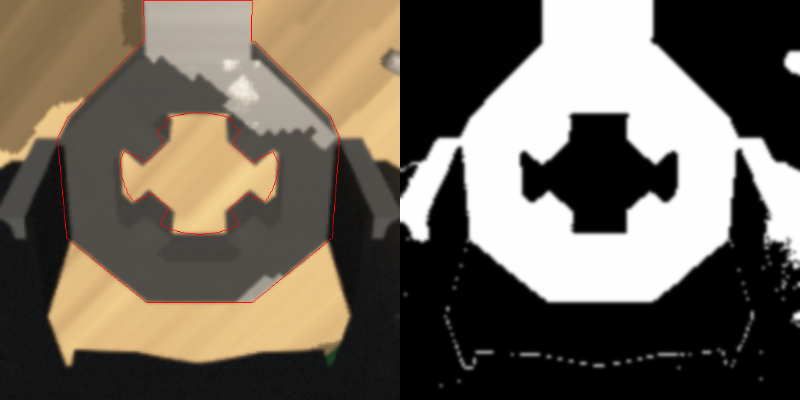

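Emit:
arm_command([
  [0,-2,2.7,-1,0,0,6.7],
  [0,-2,2.7,-2,0,0,0],
  [0,-2,2.7,-2.5,0,0,0],
  [0,-1.88,2.6,-2.5,0,0,0],
  [0,0,0,-1.9,0,0,0],
  [0,0,0,0,0,0,0],
  [0,0,0,0,0,0,0],
])

```text
clock: 8.03
eef_pos: [504.1, 39.6, 90.7]
tool_rot: [-1.523, 1.562, -2.266]
force: [0.4, 0.1, -1.1]
width: 54.0
```

```bash
python3 - <<'E'
from h import *
im,T=snap("wrist","w5");s,_=pose();print(s["qpos"].round(3),s["clock"],T.round(3),s["force"],s["width"],yaw(T))
cv2.imwrite("pics/z5.png",cv2.resize(im[130:340,180:380],None,fx=4,fy=2.857,interpolation=cv2.INTER_CUBIC))
E
```

```text
[-1.350e-01  6.450e-01 -2.000e-03  2.032e+00  1.700e-02  4.690e-01
  6.740e-01] 8.0833 [[-6.00000e-03  6.77000e-01  7.36000e-01  5.04066e+02]
 [-7.00000e-03  7.36000e-01 -6.77000e-01  3.96150e+01]
 [-1.00000e+00 -9.00000e-03  0.00000e+00  9.07160e+01]
 [ 0.00000e+00  0.00000e+00  0.00000e+00  1.00000e+00]] [ 0.95133558 -0.43225652 -1.37911609] 54.0205593295553 47.409856708753935
```

View pics/w5.png

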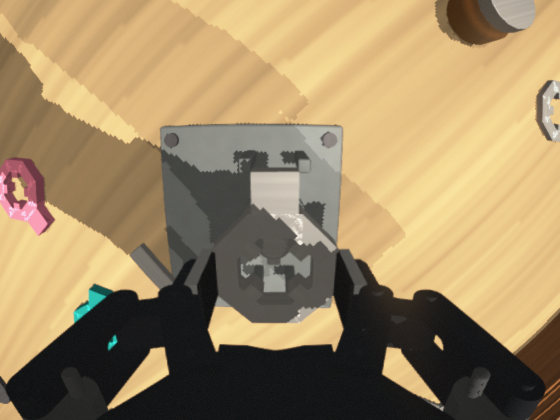

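View pics/z5.png

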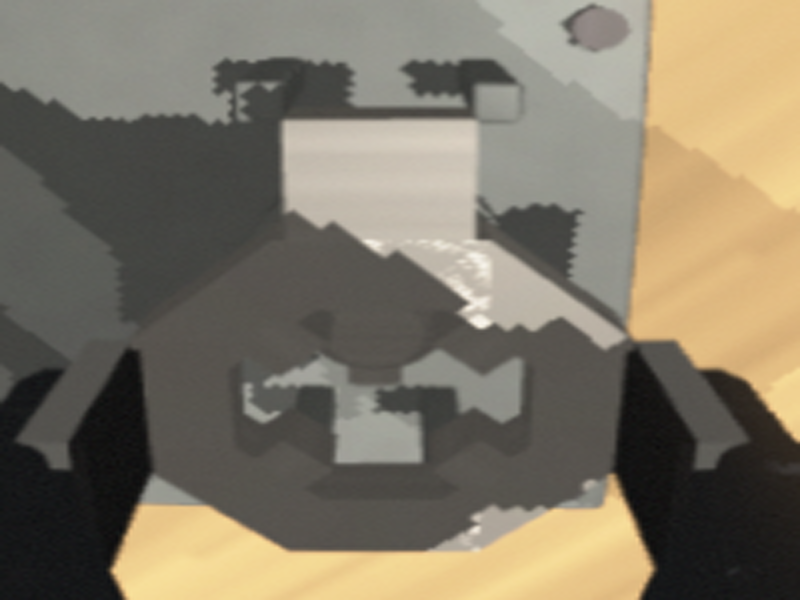

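```bash
cat >> h.py <<'E'
def stp(x,y,a,P):
    P=np.atleast_2d(np.array(P,float)); c,s=np.cos(np.radians(a)),np.sin(np.radians(a)); Q=P.copy()
    Q[:,0]=x+c*P[:,0]-s*P[:,1]; Q[:,1]=y+s*P[:,0]+c*P[:,1]; return Q
def overlay(im,T,st,name,roi,k):
    x0,y0,x1,y1=roi; v=cv2.resize(im[y0:y1,x0:x1],None,fx=k,fy=k,interpolation=cv2.INTER_CUBIC)
    def pl(P,col,cl=True):
        q=((projv("wrist",stp(*st,P),T)-[x0-.5,y0-.5])*k).round().astype(np.int32); cv2.polylines(v,[q],cl,col,1)
    t=np.linspace(0,2*np.pi,40)
    for z,r,col in ((68,8,(0,0,255)),(61,10.5,(0,140,255)),(24,22,(255,0,0))): pl([(r*np.cos(a),r*np.sin(a),z) for a in t],col)
    for a in range(4):
        c,s=round(np.cos(a*np.pi/2)),round(np.sin(a*np.pi/2))
        R2=lambda x,y,z:(c*x-s*y,s*x+c*y,z)
        pl([R2(9.5,-4,58),R2(15.5,-4,58),R2(15.5,4,58),R2(9.5,4,58)],(0,255,0))
    for z in (10,): pl([(-65,-83,z),(80,-83,z),(80,47,z),(-65,47,z)],(255,0,255))
    for sg,g in ((-1,13),(1,8)):
        for q in (-1,1): pl([(sg*39,q*g,56),(sg*47,q*g,56),(sg*47,q*(g+5),56),(sg*39,q*(g+5),56)],(255,255,0))
    pl([(54+13*np.cos(a),-54+13*np.sin(a),82) for a in t],(0,255,255))
    cv2.imwrite(f"pics/{name}.png",v)
E
python3 - <<'E'
from h import *
im=cv2.imread("pics/w5.png");T=np.load("pics/w5.npy")
overlay(im,T,(502.85,38.2,-42.8),"o5",(150,110,350,330),2.7)
im=cv2.imread("pics/w4.png");T=np.load("pics/w4.npy")
overlay(im,T,(502.85,38.2,-42.8),"o4",(180,0,360,150),4)
E
```

```text
(no output)
```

View pics/o5.png

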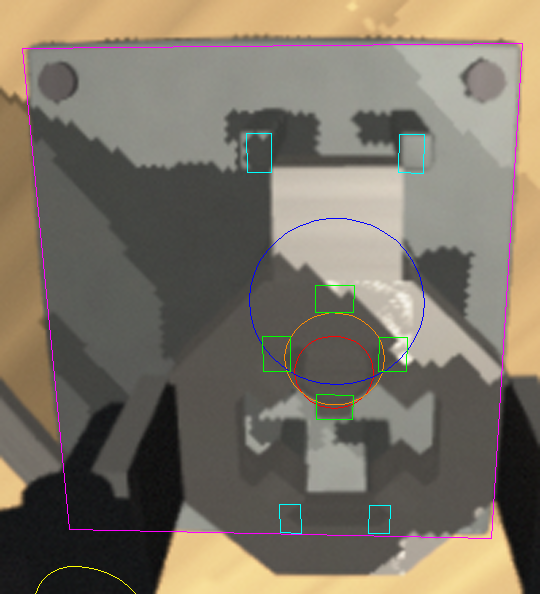

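View pics/o4.png

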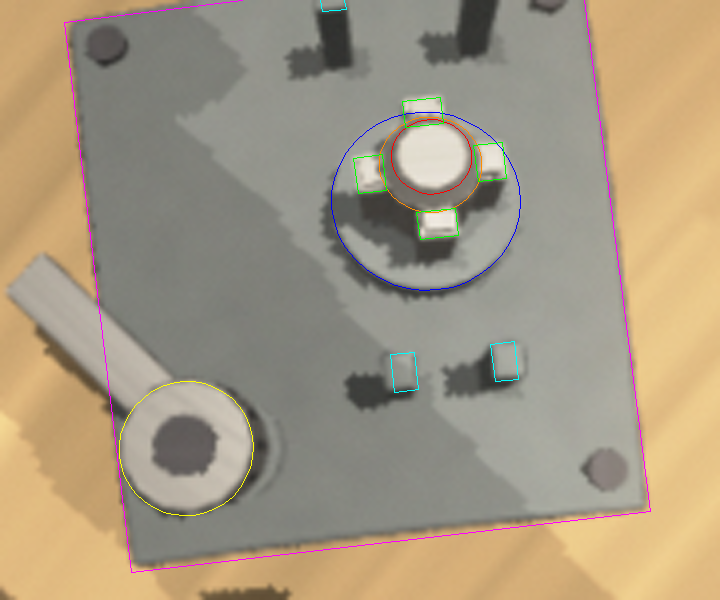

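```bash
python3 - <<'E'
from st import *
for nm,y0 in (("w3",6.9),("w4",130)):
    im=cv2.imread(f"pics/{nm}.png");T=np.load(f"pics/{nm}.npy");z=T[2,3]
    for dz in (-6,-4,-2,0,2):
        x,c=fitplate(im,T,T[:2,3],y0,20,z-.4+dz,z+11.6+dz,90,w=90)
        l=T[:3,:3].T@(np.array([*x[:2],z])-T[:3,3]); print(nm,dz,round(c,2),"in tool",l.round(2))
for nm,y0 in (("w1",6.9),("w2",6.9)):
    im=cv2.imread(f"pics/{nm}.png");T=np.load(f"pics/{nm}.npy")
    for dz in (-2,0,2):
        x,c=fitplate(im,T,[393.6,-259],y0,20,dz,12+dz,90,w=75); print(nm,dz,round(c,2),x.round(2))
E
```

```text
w3 -6 16.19 in tool [ 0.   -0.5   1.17]
w3 -4 14.02 in tool [ 0.   -0.53  0.1 ]
w3 -2 12.83 in tool [ 0.   -0.48 -0.88]
w3 0 13.09 in tool [ 0.   -0.5  -1.88]
w3 2 14.78 in tool [ 0.   -0.55 -2.81]
w4 -6 17.59 in tool [ 0.01 -0.63  0.96]
w4 -4 15.36 in tool [ 0.   -0.58 -0.14]
w4 -2 14.23 in tool [ 0.   -0.51 -1.07]
w4 0 14.54 in tool [ 0.   -0.59 -2.15]
w4 2 16.29 in tool [ 0.   -0.55 -3.12]
w1 -2 0.47 [ 394.61 -258.59    6.88]
w1 0 0.46 [ 395.12 -258.56    6.88]
w1 2 0.61 [ 395.64 -258.35    6.88]
w2 -2 1.72 [ 394.42 -258.68    6.64]
w2 0 1.52 [ 395.21 -258.57    7.22]
w2 2 2.52 [ 396.27 -258.48    6.66]
```

```bash
for i in 1 2; do python3 - <<'E'
from h import *
c=ctrl.calibration("wrist");print(c["T_tool_cam"].round(4).tolist(),c["fovy"],c["cx"],c["cy"])
im=cv2.imread(f"pics/w1.png");T=np.load(f"pics/w1.npy");print(T[:3,3])
for p0 in ([393.6,-259],toz("wrist",(279,210),12,T)[:2]):print(fitplate(im,T,p0,6.9,20,0,12,90,w=75)[0],p0)
E
done
```

```text
[[-0.0006, 0.2723, -0.9622, -142.0452], [1.0, 0.0007, -0.0004, -0.5631], [0.0006, -0.9622, -0.2723, -69.8142], [0.0, 0.0, 0.0, 1.0]] 65.70646984690485 275.14985820882805 206.67211631708724
[ 400.00778762 -255.15922429  113.96887063]
[ 395.118637   -258.55828001    6.87879044] [393.6, -259]
[ 395.12345571 -258.54838766    6.88577282] [ 398.46534108 -257.87958429]
[[-0.0006, 0.2723, -0.9622, -142.0452], [1.0, 0.0007, -0.0004, -0.5631], [0.0006, -0.9622, -0.2723, -69.8142], [0.0, 0.0, 0.0, 1.0]] 65.70646984690485 275.14985820882805 206.67211631708724
[ 400.00778762 -255.15922429  113.96887063]
[ 395.118637   -258.55828001    6.87879044] [393.6, -259]
[ 395.12345571 -258.54838766    6.88577282] [ 398.46534108 -257.87958429]
```

```bash
python3 - <<'E'
from cell import ctrl; import pickle
pickle.dump({n:ctrl.calibration(n) for n in("wrist","top","scene")},open("cal.pkl","wb"))
s=open("h.py").read().replace("_C={}","import pickle\n_C=pickle.load(open('cal.pkl','rb'))")
open("h.py","w").write(s)
E
python3 - <<'E'
from st import *
T=np.load("pics/w4.npy")
u=lambda x,y:(180+x/4.2-.4,y/4-.4)
obs=[((80,-83,10),u(143,553),1),((80,47,10),u(676,500),1),((-65,-83,10),u(76,22),1),((0,0,61),u(451,164.5),2),((43,0,56),u(477,366),1),((54,-54,82),u(197,445),1)]
for sel in (obs,[obs[3],obs[4],obs[5]]):
    x,r=stfit(T,sel,[497,36,-49]);print(x.round(2))
T=np.load("pics/w5.npy")
for d in (-2.0,-1.6):
  print((T[:3,3]+T[:3,:3]@[0,-.58,d]).round(2), 90.15+yaw(T))
print(ctrl.read_state()["clock"])
E
```

```text
[502.79  38.83 -43.18]
[502.93  38.21 -42.78]
[502.2   40.54  90.72] 137.55985670875395
[502.5   40.27  90.72] 137.55985670875395
8.0833
```

Emit:
arm_command([
  [0,0.06,-0.21,-1.0,0,0,-0.4],
  [0,0,0,-0.7,0,0,0],
  [0,0,0,0,0,0,0],
  [0,0,0,0,0,0,0],
])

```text
clock: 8.42
eef_pos: [505.4, 37.2, 73.7]
tool_rot: [-1.469, 1.563, -2.22]
force: [-0.3, -0.0, -1.8]
width: 53.8
```

```bash
python3 - <<'E'
from st import *
im,T=snap("wrist","w6");s,_=pose();print(T.round(3).tolist(),s["force"].round(1),yaw(T))
print((T[:3,3]+T[:3,:3]@[0,-.58,-1.8]).round(2), 90.15+yaw(T))
overlay(im,T,(502.9,38.3,-42.8),"o6",(150,110,350,330),2.7)
E
```

```text
[[-0.005, 0.682, 0.731, 505.356], [-0.006, 0.731, -0.682, 37.171], [-1.0, -0.008, 0.001, 73.7], [0.0, 0.0, 0.0, 1.0]] [ 0.5  0.1 -1.3] 46.9927793347867
[503.64  37.97  73.7 ] 137.1427793347867
```

View pics/o6.png

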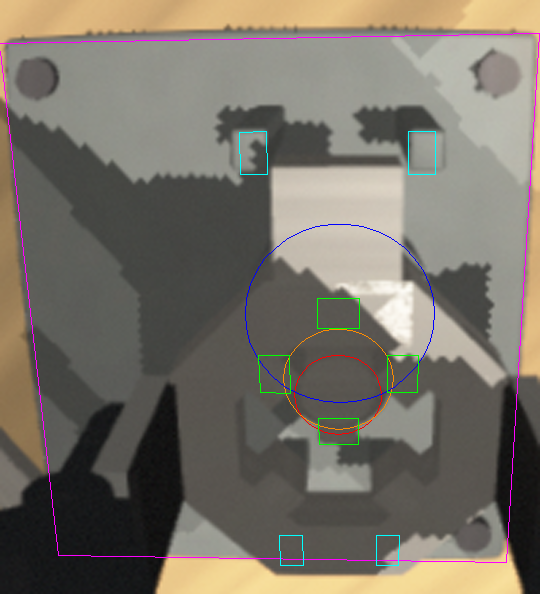

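Emit:
arm_command([
  [0,-0.07,0.03,-0.5,0,0,0],
  [0,0,0,-0.4,0,0,0],
  [0,0,0,-0.3,0,0,0],
  [0,0,0,-0.3,0,0,0],
  [0,0,0,0,0,0,0],
])

```text
clock: 8.88
eef_pos: [504.2, 38.2, 58.2]
tool_rot: [-1.554, 1.563, -2.303]
force: [0.4, 0.1, -2.1]
width: 54.3
```

Emit:
arm_command([
  [0,0.03,-0.05,-0.1,0,0,0],
  [0,0,0,-0.3,0,0,0],
  [0,0,0,-0.3,0,0,0],
  [0,0,0,0,0,0,0],
])

```text
clock: 9.22
eef_pos: [504.7, 37.6, 51.4]
tool_rot: [-1.512, 1.563, -2.261]
force: [-0.2, -0.5, -2.2]
width: 54.2
```

Emit:
arm_command([
  [0,0,0,-0.8,0,0,0],
  [0,0,0,-0.8,0,0,0],
  [0,0,0,-0.6,0,0,0],
  [0,0,0,-0.3,0,0,0],
  [0,0,0,0,0,0,0],
])

```text
clock: 9.63
eef_pos: [504.2, 37.6, 25.8]
tool_rot: [-1.606, 1.562, -2.355]
force: [-0.3, 1.2, -1.7]
width: 54.3
```

Emit:
arm_command([
  [0,0,0,-0.1,0,0,0],
  [0.85,0,0,0,0,0,0],
  [0.9,0,0,0,0,0,0],
  [0.9,0,0,0,0,0,0],
])

```text
clock: 9.97
eef_pos: [505.3, 37.6, 26.2]
tool_rot: [-1.352, 1.564, -2.101]
force: [0.1, -0.6, -0.6]
width: 76.9
```

Emit:
arm_command([
  [1,0,0,1,0,0,0],
  [1,0,0,3,0,0,0],
  [1,0,0,3.5,0,0,0],
  [1,0,0,3.5,0,0,0],
  [1,0,0,2,0,0,0],
  [1,0,0,0,0,0,0],
  [1,0,0,0,0,0,0],
])

```text
clock: 10.55
eef_pos: [505.9, 37.7, 157.9]
tool_rot: [-0.882, 1.565, -1.631]
force: [-0.8, 0.6, 0.3]
width: 85.4
```

```bash
python3 - <<'E'
from st import *
im,T=snap("wrist","w7");s,_=pose();print(T[:3,3].round(2),s["force"].round(1),yaw(T),s["qpos"].round(2))
overlay(im,T,(502.9,38.3,-42.8),"o7",(170,90,390,310),2.7)
print(fitplate(im,T,[502.9,38.3],137.2,20,24,36,60,name="f7"))
E
```

```text
[505.89  37.67 157.87] [-0.   0.2 -0.5] 47.06334876253824 [-0.13  0.53 -0.    1.99  0.01  0.62  0.68]
(array([495.47466129,  51.21916268, 144.26542951]), np.float64(132.54881004210105))
```

View pics/o7.png

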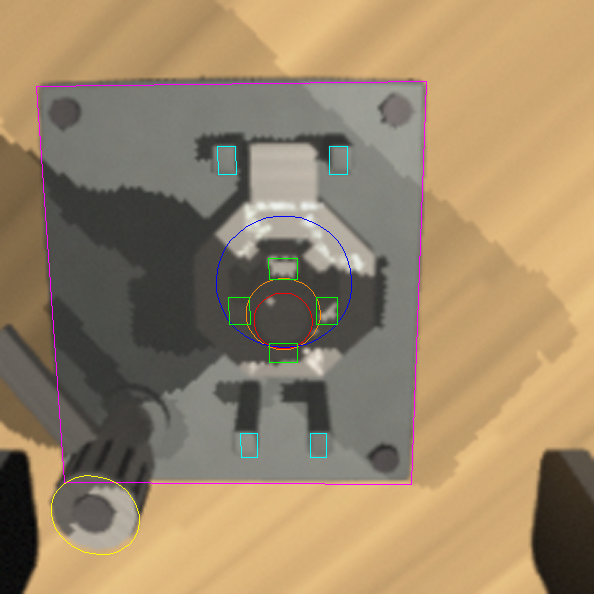

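Emit:
arm_command([
  [1,0.8,2,0,0,0,5],
  [1,1.25,3,0,0,0,6],
  [1,1.25,3,0,0,0,6],
  [1,1.25,3,0,0,0,6],
  [1,1.25,3,0,0,0,6],
  [1,1.25,3,-1,0,0,6],
  [1,1.25,3,-1,0,0,6],
  [1,1.25,3,-1,0,0,6],
  [1,1.25,2.6,-1.5,0,0,0],
  [1,0,0,0,0,0,0],
  [1,0,0,0,0,0,0],
])

```text
clock: 11.52
eef_pos: [610.7, 294.8, 107.5]
tool_rot: [-2.065, 1.561, -1.991]
force: [-0.2, -1.3, -0.5]
width: 85.5
```

```bash
python3 - <<'E'
from st import *
im,T=snap("wrist","w8");s,_=pose();print(T.round(3).tolist(),yaw(T),s["qpos"].round(2),s["clock"])
c=ctrl.calibration("wrist")["T_tool_cam"]; print((c-intr("wrist")[0]["T_tool_cam"])[:3,3])
E
```

```text
[[-0.004, -0.074, 0.997, 610.741], [-0.009, 0.997, 0.074, 294.819], [-1.0, -0.008, -0.004, 107.48], [0.0, 0.0, 0.0, 1.0]] 94.22727941068723 [-0.38  0.81 -0.2   1.52  0.21  0.83  0.98] 11.5667
[-0.00105564  0.71000382 -0.18084493]
```

View pics/w8.png

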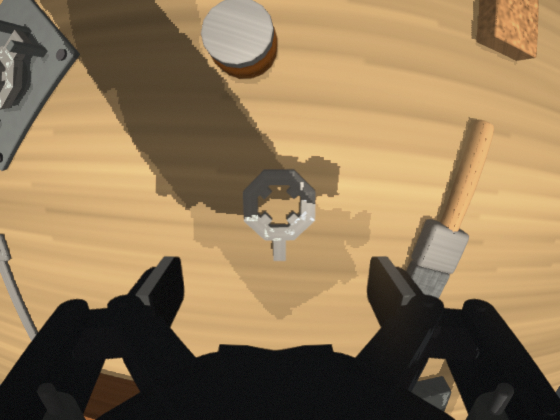

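```bash
python3 - <<'E'
from st import *
im=cv2.imread("pics/w8.png");T=np.load("pics/w8.npy")
x,c=fitplate(im,T,toz("wrist",(279,206),8,T)[:2],4,10,0,8,75,name="f8");print(x,c)
d=np.array([x[0],x[1],0])-T[:3,3];print(T[:3,:3].T@d)
E
```

```text
[608.28441693 295.95442843   5.06023328] 0.38647783642646605
[107.4748614    2.20549084  -1.8853601 ]
```

View pics/f8.png

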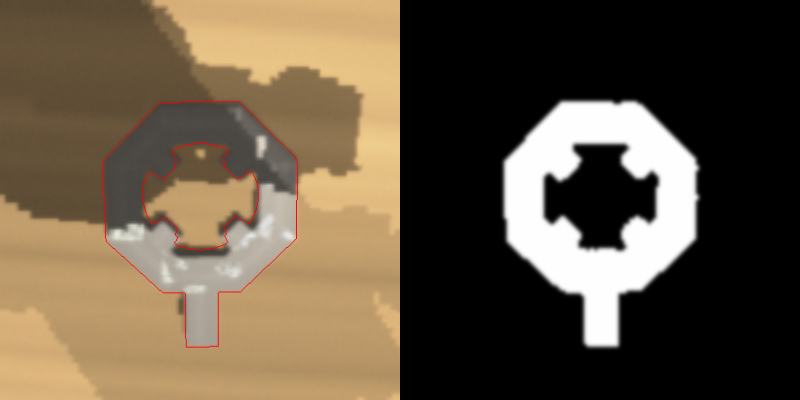

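Emit:
arm_command([
  [1,-0.25,0.15,-2.0,0.5,-0.25,0.8],
  [1,0,0,-3,0,0,0],
  [1,0,0,-3,0,0,0],
  [1,0,0,-2,0,0,0],
  [1,0,0,-0.7,0,0,0],
  [1,0,0,0,0,0,0],
  [1,0,0,0,0,0,0],
])

```text
clock: 12.15
eef_pos: [611.0, 294.3, 4.7]
tool_rot: [0.128, 1.564, 0.212]
force: [-0.2, 0.8, 0.5]
width: 85.5
```

```bash
python3 - <<'E'
from st import *
im,T=snap("wrist","w9");s,_=pose();print(T.round(3).tolist(),yaw(T),s["qpos"].round(2),s["clock"],s["force"])
x,c=fitplate(im,T,[608.3,296],5,10,0,8,75,name="f9",w=90);print(x,c)
E
```

```text
[[0.007, -0.084, 0.996, 611.021], [0.001, 0.996, 0.084, 294.328], [-1.0, 0.001, 0.007, 4.694], [0.0, 0.0, 0.0, 1.0]] 94.80930723954116 [-0.39  0.95 -0.18  1.57  0.24  0.64  0.96] 12.2 [0.41107628 0.15582435 0.27116011]
[608.34649822 295.94632005   4.7951141 ] 1.6705100444561085
```

Emit:
arm_command([
  [1,-0.25,0.17,-0.3,0,0.4,0],
  [1,0,0,-0.27,0,0,0],
  [1,0,0,0,0,0,0],
])

```text
clock: 12.45
eef_pos: [608.1, 297.1, -1.3]
tool_rot: [1.773, 1.569, 1.858]
force: [0.2, -1.2, -0.0]
width: 85.3
```

Emit:
arm_command([
  [0,0,0,0,0,0,0],
  [0,0,0,0,0,0,0],
  [0,0,0,0,0,0,0],
  [0,0,0,0,0,0,0],
  [0,0,0,0,0,0,0],
  [0,0,0,0,0,0,0],
])

```text
clock: 12.95
eef_pos: [608.5, 297.1, -1.0]
tool_rot: [1.509, 1.569, 1.594]
force: [-0.3, -0.1, 5.7]
width: 53.4
```

Emit:
arm_command([
  [0,0,0,1,0,0,0],
  [0,0,0,3.5,0,0,0],
  [0,0,0,3.5,0,0,0],
  [0,-1,-2.7,2,0,0,-5],
  [0,-1.15,-2.9,1,0,0,-5.3],
  [0,-1.15,-2.9,0,0,0,-5.3],
  [0,-1.15,-2.9,0,0,0,-5.3],
  [0,-1.15,-2.9,0,0,0,-5.3],
  [0,-1.15,-2.9,0,0,0,-5.3],
  [0,-1.15,-2.9,0,0,0,-5.3],
  [0,-1.15,-2.9,0,0,0,-5.3],
  [0,-1.15,-2.9,-1,0,0,-5.3],
  [0,0,0,0,0,0,0],
  [0,0,0,0,0,0,0],
])

```text
clock: 14.12
eef_pos: [505.0, 35.7, 98.2]
tool_rot: [-3.108, 1.569, 2.43]
force: [0.4, 0.4, -0.6]
width: 54.1
```

```bash
cat > held.py <<'E'
from st import *
import sys
def held(im,T,yawrel,tw,th,dz,name,smax=90,w=90):
    z=T[2,3]; x,c=fitplate(im,T,T[:2,3],yaw(T)+yawrel,tw,z+dz,z+dz+th,smax,name=name,w=w)
    l=T[:3,:3].T@(np.array([*x[:2],z])-T[:3,3]); return x,c,l,x[2]-yaw(T)
E
python3 - <<'E'
from held import *
im,T=snap("wrist","w10");s,_=pose();print(T.round(3).tolist(),yaw(T),s["qpos"].round(2),s["clock"],s["force"],s["width"])
for dz in(-1,1,3): print(held(im,T,-90,10,8,dz,"f10"))
E
```

```text
[[-0.001, 0.678, 0.735, 504.96], [0.001, 0.735, -0.678, 35.721], [-1.0, -0.0, -0.001, 98.208], [0.0, 0.0, 0.0, 1.0]] 47.2834118665063 [-0.12  0.63 -0.02  2.03  0.02  0.48  0.68] 14.1667 [ 0.05141663 -0.24687679 -1.9322246 ] 53.69859296518347
(array([494.71583792,  43.80632727, -41.29596649]), np.float64(92.27125118729354), array([  0.01715151,  -1.0083982 , -13.01138367]), np.float64(-88.57937835932768))
(array([494.98430851,  43.12718729, -41.29285375]), np.float64(88.40704491888022), array([  0.01630043,  -1.32525167, -12.35342415]), np.float64(-88.57626561613156))
(array([495.09875007,  42.78503229, -41.24551481]), np.float64(84.74592044733801), array([  0.01589238,  -1.49900519, -12.03723361]), np.float64(-88.5289266772182))
```

View pics/f10.png

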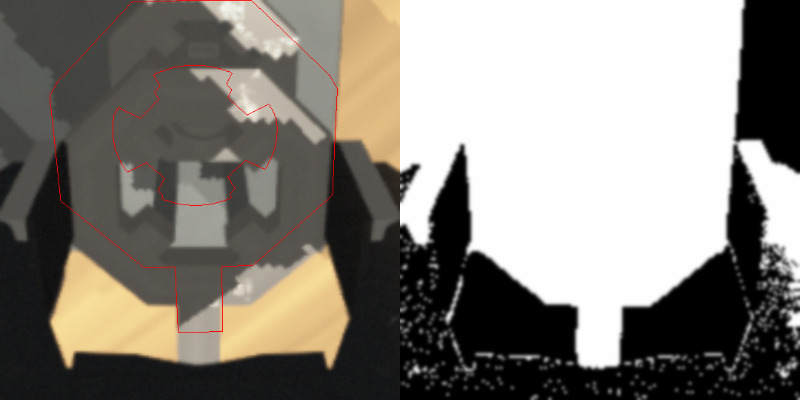

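View pics/w10.png

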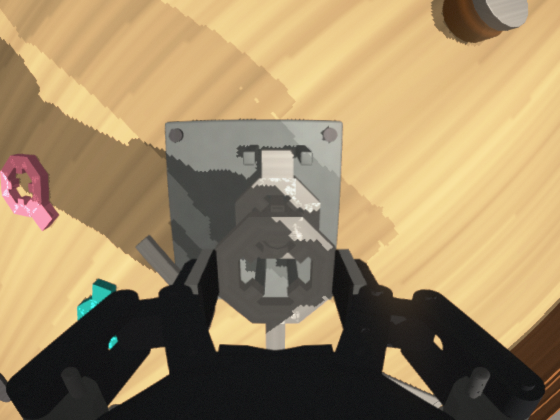

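```bash
python3 - <<'E'
from held import *
T=np.load("pics/w10.npy"); z=T[2,3]
c0=proj("wrist",[*T[:2,3],z+3+8],T); off=np.round(c0-90)
u=lambda x,y:off+np.array([x,y])/400*180-.5
# own +x=image down; image right = tool +y ; plate yaw=-43 => own y = 47 = tool y => right
for dz in (-1,1,3):
    zt=z+dz+8
    obs=[((28,11.6,zt),u(253,305),1),((28,-11.6,zt),u(148,305),1),((11.6,28,zt),u(331,245),1),((11.6,-28,zt),u(72,245),1)]
    x,r=stfit(T,obs,[503,38,-43]); l=T[:3,:3].T@(np.array([*x[:2],z])-T[:3,3]);print(dz,x.round(2),l.round(2),r.round(1).tolist())
print(stp(502.9,38.3,-42.8,[(0,0,0)]))
E
```

```text
-1 [506.09  34.59 -42.91] [-0.   -0.07  1.6 ] [[-0.5, 0.5], [0.9, 0.4], [-0.9, -0.4], [0.5, -0.6]]
1 [505.13  35.46 -42.91] [-0.   -0.07  0.3 ] [[-0.2, 0.7], [0.5, 0.7], [-0.0, -0.5], [-0.3, -0.7]]
3 [504.18  36.34 -42.91] [ 0.   -0.08 -0.99] [[0.2, 1.0], [0.2, 0.9], [0.9, -0.7], [-1.2, -0.9]]
[[502.9  38.3   0. ]]
```

Emit:
arm_command([
  [0,-0.17,0.28,-1.5,0,0,0],
  [0,0,0,-1.2,0,0,0],
  [0,0,0,0,0,0,0],
  [0,0,0,0,0,0,0],
])

```text
clock: 14.5
eef_pos: [504.5, 42.1, 71.1]
tool_rot: [2.292, 1.568, 1.552]
force: [-0.4, 0.1, -1.4]
width: 53.6
```

```bash
python3 - <<'E'
from held import *
im,T=snap("wrist","w11");s,_=pose();print(T[:3,3].round(2),yaw(T),s["force"].round(1))
overlay(im,T,(502.9,38.3,-42.8),"o11",(170,120,370,320),3)
E
```

```text
[504.5   42.08  71.09] 47.609115024856216 [ 0.1  0.1 -0.8]
```

View pics/o11.png

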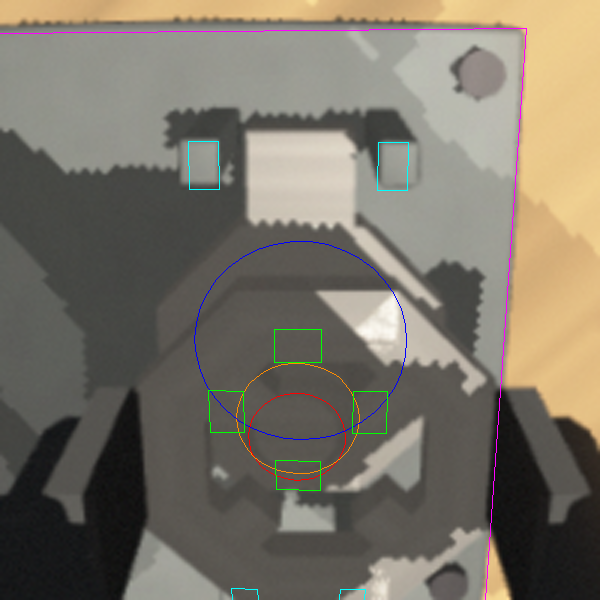

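Emit:
arm_command([
  [0,-0.12,-0.36,0,0,0,-0.4],
  [0,0,0,0,0,0,0],
  [0,0,0,0,0,0,0],
])

```text
clock: 14.8
eef_pos: [503.5, 36.8, 71.8]
tool_rot: [1.624, 1.568, 0.874]
force: [-0.0, -0.1, -0.5]
width: 53.6
```

```bash
python3 - <<'E'
from held import *
s,T=pose();print(T[:3,3].round(2),yaw(T),s["force"].round(1),s["qd"].round(3))
s,T=pose();print(T[:3,3].round(2),yaw(T),s["force"].round(1))
E
```

```text
[503.48  36.77  71.79] 47.04477133053374 [-0.  -0.1 -0.5] [-0.     0.004 -0.003 -0.001 -0.001 -0.003 -0.001]
[503.48  36.77  71.79] 47.04477133053374 [-0.  -0.1 -0.5]
```

Emit:
arm_command([
  [0,0,0,0,0,0,0],
])

```text
clock: 14.88
eef_pos: [503.4, 37.0, 71.6]
tool_rot: [1.771, 1.568, 1.022]
force: [-0.3, 0.3, -0.8]
width: 54.0
```

```bash
python3 - <<'E'
from held import *
s,T=pose();print(T[:3,3].round(2),yaw(T))
im,T=snap("wrist","w12");s,T2=pose();print(T2[:3,3].round(2),yaw(T))
overlay(im,T,(502.9,38.3,-42.8),"o12",(170,120,370,320),3)
E
```

```text
[503.36  36.97  71.6 ] 47.05949736263764
[503.33  36.98  71.53] 47.05949736263764
```

View pics/o12.png

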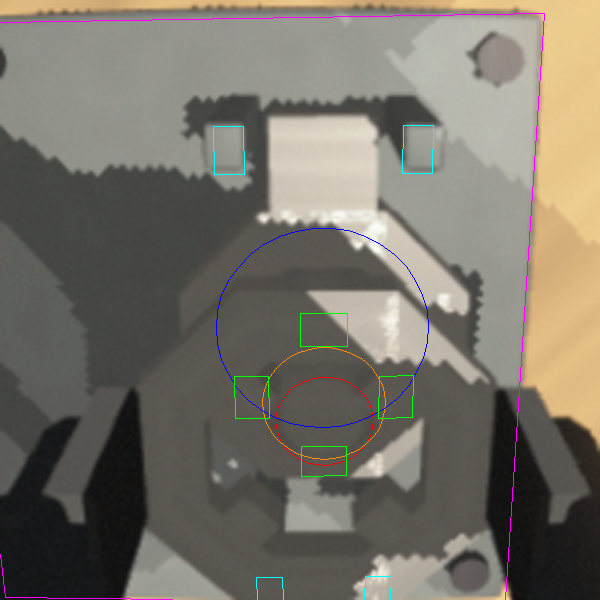

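Emit:
arm_command([
  [0,0,0.11,-0.2,0,0,0],
  [0,0,0,-0.2,0,0,0],
  [0,0,0,0,0,0,0],
])

```text
clock: 15.18
eef_pos: [502.8, 38.3, 66.8]
tool_rot: [2.42, 1.569, 1.671]
force: [0.4, -0.2, -0.7]
width: 53.3
```

Emit:
arm_command([
  [0,0.04,0.01,-0.3,0,0,0],
  [0,0,0,-0.3,0,0,0],
  [0,0,0,-0.3,0,0,0],
  [0,0,0,0,0,0,0],
])

```text
clock: 15.52
eef_pos: [503.0, 38.2, 57.5]
tool_rot: [2.739, 1.569, 1.99]
force: [0.3, -0.4, -1.3]
width: 53.4
```

Emit:
arm_command([
  [0,0.02,0.02,-0.3,0,0,0],
  [0,0,0,-0.3,0,0,0],
  [0,0,0,-0.3,0,0,0],
  [0,0,0,0,0,0,0],
])

```text
clock: 15.85
eef_pos: [503.3, 38.4, 48.6]
tool_rot: [2.64, 1.569, 1.891]
force: [-0.4, 0.0, -1.2]
width: 53.4
```

Emit:
arm_command([
  [0,0,0,-0.5,0,0,0],
  [0,0,0,-0.5,0,0,0],
  [0,0,0,-0.3,0,0,0],
  [0,0,0,0,0,0,0],
])

```text
clock: 16.18
eef_pos: [503.1, 38.4, 35.4]
tool_rot: [2.816, 1.569, 2.067]
force: [-0.2, -0.1, -1.6]
width: 53.9
```

Emit:
arm_command([
  [0.85,0,0,0,0,0,0],
  [0.9,0,0,0,0,0,0],
  [0.9,0,0,0,0,0,0],
  [1,0,0,1,0,0,0],
  [1,0,0,3,0,0,0],
  [1,0,0,3.5,0,0,0],
  [1,0,0,3,0,0,0],
  [1,0,0,1.6,0,0,0],
  [1,0,0,0,0,0,0],
  [1,0,0,0,0,0,0],
])

```text
clock: 17.02
eef_pos: [504.4, 38.5, 158.7]
tool_rot: [1.313, 1.567, 0.563]
force: [0.0, -0.1, -1.4]
width: 85.6
```

```bash
python3 - <<'E'
from held import *
im,T=snap("wrist","w13");s,T2=pose();print(T2[:3,3].round(2),yaw(T),s["clock"])
overlay(im,T,(502.9,38.3,-42.8),"o13",(170,90,390,310),2.7)
E
```

```text
[503.47  38.37 157.58] 47.067546308336674 17.0667
```

View pics/o13.png

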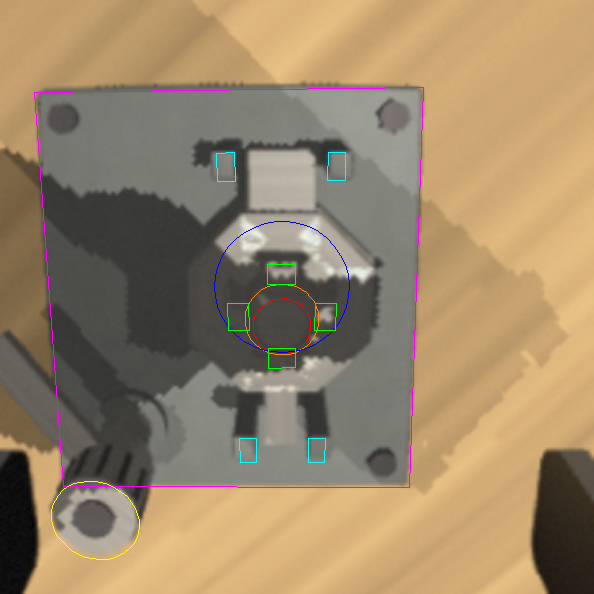

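Emit:
arm_command([
  [1,-1.2,2.3,0,0,0,-6.9],
  [1,-1.28,2.4,0,0,0,-6.9],
  [1,-1.28,2.4,0,0,0,-6.9],
  [1,-1.28,2.4,0,0,0,-6.9],
  [1,-1.28,2.4,0,0,0,-6.9],
  [1,-1.28,2.4,-0.5,0,0,-6.9],
  [1,-1.28,2.4,-0.5,0,0,-6.9],
  [1,-1.28,2.4,-0.8,0,0,-6.9],
  [1,-1.28,2.4,-1,0,0,-6.9],
  [1,-1.28,2.4,-1,0,0,-6.9],
  [1,-1.28,2.4,-1,0,0,0],
  [1,0,0,0,0,0,0],
  [1,0,0,0,0,0,0],
])

```text
clock: 18.15
eef_pos: [361.6, 301.9, 107.5]
tool_rot: [0.049, 1.568, -1.9]
force: [-0.2, -0.0, 0.4]
width: 85.5
```

```bash
python3 - <<'E'
from held import *
im,T=snap("wrist","w14");s,T2=pose();print(T.round(3).tolist(),yaw(T),s["clock"],s["qpos"].round(2))
x,c=fitplate(im,T,[363,302],68,20,0,12,75,name="f14");print(x,c)
E
```

```text
[[-0.001, 0.929, -0.369, 361.605], [-0.003, -0.369, -0.929, 301.862], [-1.0, 0.0, 0.003, 107.469], [0.0, 0.0, 0.0, 1.0]] -21.679104361251458 18.2 [-0.98  0.61  0.33  2.12 -0.41  0.47 -0.72]
[361.38051342 300.62395271  67.76426817] 0.5024106275446946
```

View pics/w14.png

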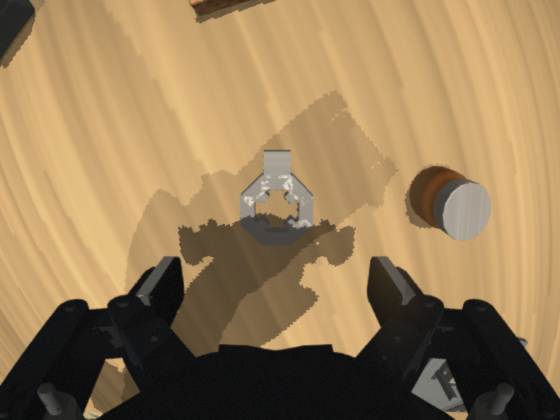

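View pics/f14.png

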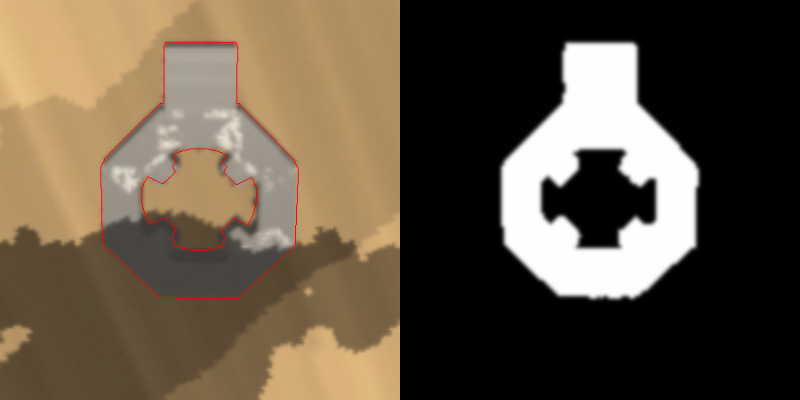

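Emit:
arm_command([
  [1,0.03,-0.12,-1.5,0,0,-0.5],
  [1,0,0,-2.5,0,0,0],
  [1,0,0,-2.5,0,0,0],
  [1,0,0,-1.5,0,0,0],
  [1,0,0,-0.6,0,0,0],
  [1,0,0,-0.6,0,0,0],
  [1,0,0,-0.6,0,0,0],
  [1,0,0,-0.4,0,0,0],
  [1,0,0,-0.3,0,0,0],
  [1,0,0,0,0,0,0],
])

```text
clock: 19.03
eef_pos: [364.7, 299.2, 4.3]
tool_rot: [1.746, 1.568, -0.219]
force: [-0.0, 1.0, 0.2]
width: 85.2
```

```bash
python3 - <<'E'
from held import *
s,T=pose();print(T.round(3).tolist(),yaw(T),s["clock"],s["qpos"].round(2),s["force"].round(1))
E
```

```text
[[0.002, 0.924, -0.383, 364.702], [-0.001, -0.383, -0.924, 299.161], [-1.0, 0.002, -0.0, 4.268], [0.0, 0.0, 0.0, 1.0]] -22.538625976215954 19.0333 [-0.89  0.81  0.22  2.16 -0.71  0.24 -0.44] [-0.   1.   0.2]
```

Emit:
arm_command([
  [1,-0.25,0.11,-0.15,0,0,0.3],
  [1,0,0,-0.15,0,0,0],
  [1,0,0,-0.1,0,0,0],
  [1,0,0,0,0,0,0],
])

```text
clock: 19.37
eef_pos: [361.8, 301.1, 0.4]
tool_rot: [2.054, 1.568, 0.097]
force: [0.5, -0.2, -0.3]
width: 85.3
```

Emit:
arm_command([
  [0,0,0,0,0,0,0],
  [0,0,0,0,0,0,0],
  [0,0,0,0,0,0,0],
  [0,0,0,0,0,0,0],
  [0,0,0,0,0,0,0],
  [0,0,0,0,0,0,0],
])

```text
clock: 19.87
eef_pos: [361.7, 301.3, 0.9]
tool_rot: [2.301, 1.568, 0.344]
force: [-0.8, -0.6, 7.7]
width: 54.0
```

```bash
python3 - <<'E'
from held import *
im,T=snap("wrist","w15");s,_=pose();print(T.round(3).tolist(),yaw(T),s["clock"],s["force"].round(1))
print(held(im,T,90,20,12,-.4,"f15",75))
E
```

```text
[[0.002, 0.926, -0.377, 361.714], [0.001, -0.377, -0.926, 301.255], [-1.0, 0.002, -0.002, 0.873], [0.0, 0.0, 0.0, 1.0]] -22.154204164741845 19.9167 [-0.8 -0.8  8. ]
(array([361.03231541, 301.1594665 ,  67.68690231]), np.float64(13.979922197890213), array([-0.00171055, -0.59567978,  0.34536448]), np.float64(89.84110647311749))
```

View pics/f15.png

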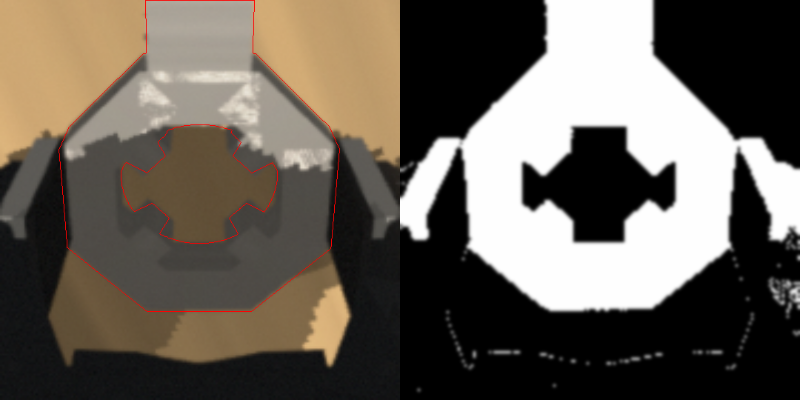

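Emit:
arm_command([
  [0,0,0,0.6,0,0,0],
  [0,0,0,2.5,0,0,0],
  [0,0,0,3.5,0,0,0],
  [0,0.6,-1.2,3,0,0,5.5],
  [0,1.28,-2.38,1,0,0,6.4],
  [0,1.28,-2.38,0.5,0,0,6.4],
  [0,1.28,-2.38,0,0,0,6.4],
  [0,1.28,-2.38,0,0,0,6.4],
  [0,1.28,-2.38,0,0,0,6.4],
  [0,1.28,-2.38,0,0,0,6.4],
  [0,1.28,-2.38,0,0,0,6.4],
  [0,1.28,-2.38,0,0,0,6.4],
  [0,1.28,-2.38,0,0,0,6.4],
  [0,1.28,-2.38,-0.5,0,0,6.4],
  [0,0.7,-1.2,-1,0,0,0],
  [0,0,0,0,0,0,0],
  [0,0,0,0,0,0,0],
])

```text
clock: 21.33
eef_pos: [501.9, 38.3, 95.9]
tool_rot: [3.019, 1.569, 2.273]
force: [0.4, 0.8, -0.9]
width: 54.2
```

```bash
python3 - <<'E'
from held import *
im,T=snap("wrist","w16");s,_=pose();print(T.round(3).tolist(),yaw(T),s["clock"],s["force"].round(1),s["width"],s["qpos"].round(2))
overlay(im,T,(502.9,38.3,-42.8),"o16",(170,120,370,320),3)
E
```

```text
[[-0.001, 0.679, 0.734, 501.854], [0.001, 0.734, -0.679, 38.331], [-1.0, 0.0, -0.002, 95.903], [0.0, 0.0, 0.0, 1.0]] 47.21252695015474 21.3833 [-0.3  0.1 -1.1] 54.48525907980221 [-0.2   0.64  0.09  2.04 -0.13  0.47  0.82]
```

View pics/o16.png

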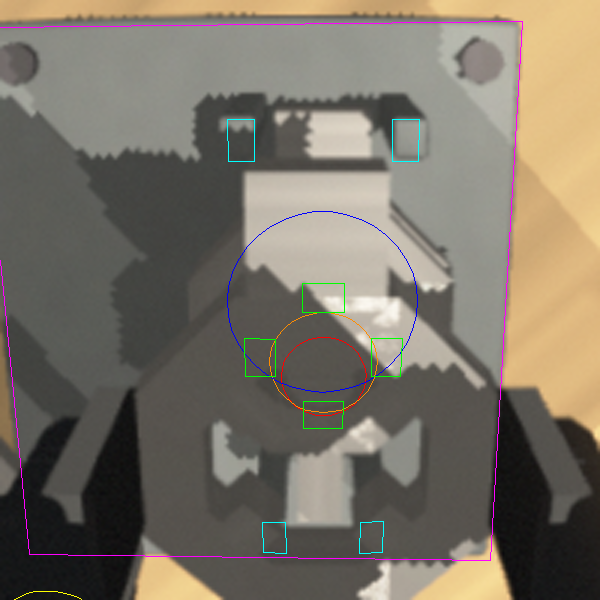

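Emit:
arm_command([
  [0,0.08,0.06,-1.3,0,0,0],
  [0,0,0,-1.1,0,0,0],
  [0,0,0,0,0,0,0],
  [0,0,0,0,0,0,0],
])

```text
clock: 21.72
eef_pos: [502.3, 41.3, 72.2]
tool_rot: [2.783, 1.568, 2.041]
force: [0.4, 0.1, -0.4]
width: 54.0
```

Emit:
arm_command([
  [0,0.06,-0.18,0,0,0,0],
  [0,0,0,0,0,0,0],
  [0,0,0,0,0,0,0],
])

```text
clock: 21.97
eef_pos: [504.3, 38.2, 72.8]
tool_rot: [1.627, 1.568, 0.883]
force: [0.3, 0.1, -1.5]
width: 54.3
```

Emit:
arm_command([
  [0,-0.09,0.05,-0.3,0,0,0],
  [0,0,0,0,0,0,0],
  [0,0,0,0,0,0,0],
])

```text
clock: 22.22
eef_pos: [502.7, 38.7, 69.1]
tool_rot: [2.303, 1.569, 1.559]
force: [0.6, 0.3, -1.7]
width: 54.0
```

```bash
python3 - <<'E'
from held import *
im,T=snap("wrist","w17");s,_=pose();print(T.round(3).tolist(),yaw(T),s["clock"],s["force"].round(1),s["qd"].round(3))
overlay(im,T,(502.9,38.3,-42.8),"o17",(170,120,370,320),3)
E
```

```text
[[0.0, 0.677, 0.736, 502.72], [0.002, 0.736, -0.677, 38.652], [-1.0, 0.001, -0.001, 69.113], [0.0, 0.0, 0.0, 1.0]] 47.367922579109155 22.2667 [ 1.  -0.  -1.3] [ 0.     0.     0.001 -0.005 -0.001  0.001 -0.001]
```

View pics/o17.png

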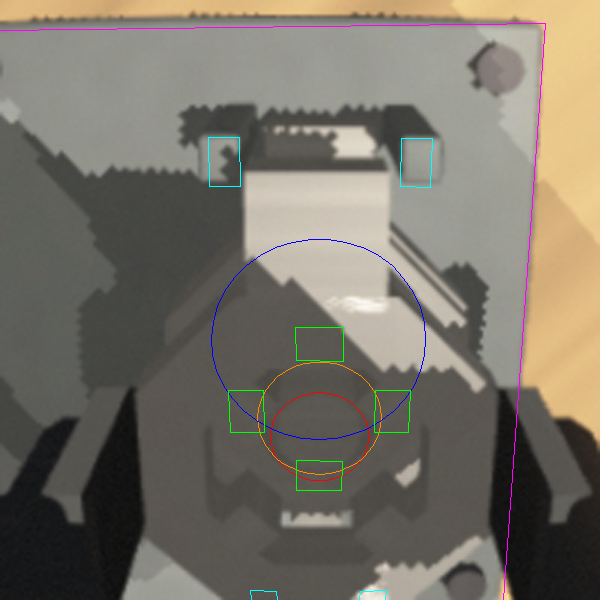

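Emit:
arm_command([
  [0,0.01,0.02,-0.3,0,0,0],
  [0,0,0,-0.3,0,0,0],
  [0,0,0,-0.3,0,0,0],
  [0,0,0,0,0,0,0],
])

```text
clock: 22.6
eef_pos: [502.6, 38.8, 59.5]
tool_rot: [2.726, 1.569, 1.982]
force: [-0.2, 0.6, -2.4]
width: 53.8
```

Emit:
arm_command([
  [0,0.02,0.02,-0.3,0,0,0],
  [0,0,0,-0.3,0,0,0],
  [0,0,0,-0.2,0,0,0],
  [0,0,0,0,0,0,0],
])

```text
clock: 22.93
eef_pos: [502.9, 39.0, 51.7]
tool_rot: [2.546, 1.569, 1.802]
force: [-0.8, -0.7, -0.8]
width: 54.1
```

Emit:
arm_command([
  [0,0,0,-0.3,0,0,0],
  [0,0,0,-0.3,0,0,0],
  [0,0,0,0,0,0,0],
  [0.9,0,0,0,0,0,0],
  [0.9,0,0,0,0,0,0],
  [0.9,0,0,0,0,0,0],
])

```text
clock: 23.43
eef_pos: [503.5, 39.0, 46.4]
tool_rot: [1.894, 1.569, 1.15]
force: [0.1, 0.2, -0.5]
width: 76.8
```

Emit:
arm_command([
  [1,0,0,1,0,0,0],
  [1,0,0,3,0,0,0],
  [1,0,0,3.5,0,0,0],
  [1,0,0,3,0,0,0],
  [1,0,0,1.3,0,0,0],
  [1,0,0,0,0,0,0],
  [1,0,0,0,0,0,0],
])

```text
clock: 24.02
eef_pos: [503.7, 39.2, 165.5]
tool_rot: [1.418, 1.567, 0.674]
force: [-0.1, 0.4, -0.7]
width: 85.2
```

```bash
python3 - <<'E'
from held import *
im,T=snap("wrist","w18");s,_=pose();print(T.round(3).tolist(),yaw(T),s["clock"],s["force"].round(1),s["qpos"].round(3))
overlay(im,T,(502.9,38.3,-42.8),"o18",(170,120,370,320),3)
E
```

```text
[[0.003, 0.677, 0.736, 503.745], [0.002, 0.736, -0.677, 39.162], [-1.0, 0.004, 0.001, 165.459], [0.0, 0.0, 0.0, 1.0]] 47.37887387364578 24.0667 [-0.8  0.5 -0.7] [-0.216  0.521  0.122  1.991 -0.106  0.634  0.802]
```

View pics/o18.png

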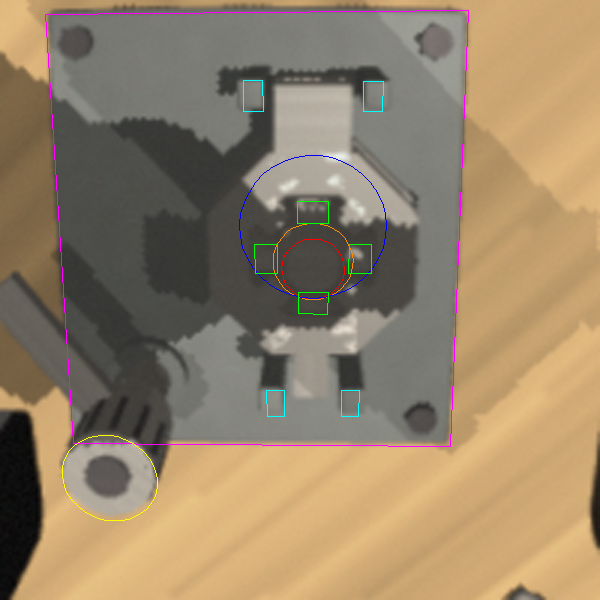

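View pics/w18.png

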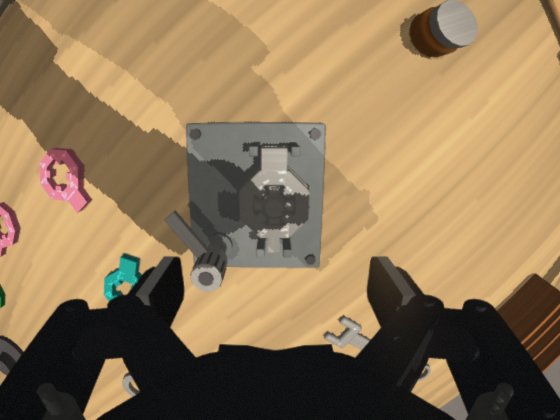

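```bash
python3 - <<'E'
from held import *
T=np.load("pics/w4.npy")
st=(502.9,38.3,-42.8)
C=stp(*st,[(54,-54,0)])[0]
p=toz("wrist",(180+24/4-.5,272/4-.5),58,T); d=p[:2]-C[:2]; h=np.array(st[:2])-C[:2]
print(C,p,np.hypot(*d),np.degrees(np.arctan2(d[1],d[0])-np.arctan2(h[1],h[0])))
E
```

```text
[505.83158225 -38.01124311   0.        ] [450.39155214 -32.37712058  58.        ] 55.72558008562303 81.99720782343267
```

Emit:
arm_command([
  [1,0.1,-3,0,0,0,0],
  [1,0.1,-3,-2,0,0,0],
  [1,0.05,-1.7,-3,0,0,0],
  [1,0,0,-1.5,0,0,0],
  [1,0,0,0,0,0,0],
  [1,0,0,0,0,0,0],
])

```text
clock: 24.57
eef_pos: [504.3, -37.8, 97.7]
tool_rot: [-2.961, 1.566, 2.578]
force: [-0.1, -0.1, 0.1]
width: 85.5
```

```bash
python3 - <<'E'
from held import *
im,T=snap("wrist","w19");s,_=pose();print(T.round(3).tolist(),yaw(T),s["clock"],s["force"].round(1),s["qpos"].round(3))
overlay(im,T,(502.9,38.3,-42.8),"o19",(130,120,430,320),2.6)
E
```

```text
[[-0.004, 0.677, 0.736, 504.294], [0.002, 0.736, -0.677, -37.756], [-1.0, -0.001, -0.004, 97.721], [0.0, 0.0, 0.0, 1.0]] 47.358449451682276 24.6167 [ 0.6 -0.4 -0.1] [-0.039  0.634  0.087  2.032 -0.117  0.482  0.963]
```

View pics/o19.png

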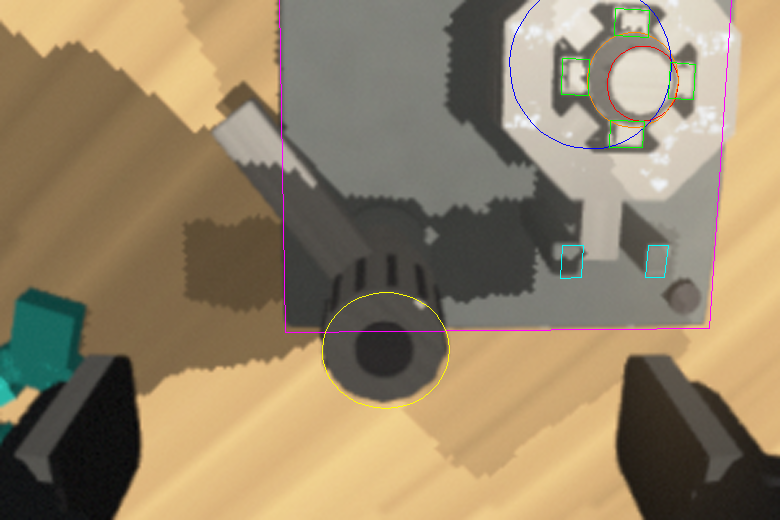

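Emit:
arm_command([
  [1,0.17,0.02,-1,0,0,0],
  [1,0,0,-1.5,0,0,0],
  [1,0,0,-0.7,0,0,0],
  [1,0,0,-0.3,0,0,0],
  [1,0,0,0,0,0,0],
])

```text
clock: 25.03
eef_pos: [507.2, -37.3, 63.8]
tool_rot: [2.505, 1.569, 1.762]
force: [0.1, -0.3, 0.5]
width: 85.1
```

Emit:
arm_command([
  [1,-0.06,-0.03,-0.15,0,0,0],
  [0.5,0,0,0,0,0,0],
  [0,0,0,0,0,0,0],
  [0,0,0,0,0,0,0],
  [0,0,0,0,0,0,0],
  [0,0,0,0,0,0,0],
  [0,0,0,0,0,0,0],
  [0,0,0,0,0,0,0],
  [0,0,0,0,0,0,0],
])

```text
clock: 25.78
eef_pos: [506.8, -38.4, 63.2]
tool_rot: [1.986, 1.569, 1.242]
force: [-0.7, -0.6, 4.9]
width: 23.8
```

```bash
python3 - <<'E'
from held import *
s,T=pose();print(T.round(3).tolist(),yaw(T),s["clock"],s["force"].round(1),s["torque"].round(2),s["qpos"].round(3))
E
```

```text
[[0.001, 0.677, 0.736, 506.8], [0.002, 0.736, -0.677, -38.405], [-1.0, 0.002, -0.001, 63.248], [0.0, 0.0, 0.0, 1.0]] 47.35539486615134 25.7833 [-0.7 -0.6  4.9] [-0.03  0.28 -0.01] [-0.027  0.699  0.073  2.047 -0.125  0.4    0.971]
```

Emit:
arm_command([
  [0,0,0,0.4,0,0,0],
  [0,0,0,0.4,0,0,0],
  [0,0,0,0.4,0,0,0],
  [0,0,0,0.1,0,0,0],
  [0,0,0,0,0,0,0],
  [0,0,0,0,0,0,0],
])

```text
clock: 26.28
eef_pos: [506.7, -38.3, 75.6]
tool_rot: [2.233, 1.569, 1.489]
force: [0.4, -1.3, -4.7]
width: 23.2
```

```bash
python3 - <<'E'
from held import *
im,T=snap("wrist","w20");s,_=pose();print(T[:3,3].round(2),yaw(T),s["clock"],s["force"].round(1),s["torque"].round(2),s["width"])
E
```

```text
[506.68 -38.34  75.6 ] 47.35807813517103 26.3333 [ 0.1 -2.2 -6. ] [-0.42 -0.09  0.02] 23.575388933708734
```

View pics/w20.png

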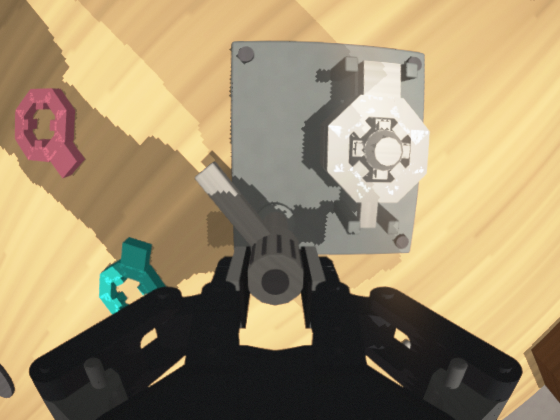

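Emit:
arm_command([
  [0,0,0,0,0,0,-6],
  [0,0,0,0,0,0,-6],
  [0,0,0,0,0,0,-6],
  [0,0,0,0,0,0,-6],
  [0,0,0,0,0,0,-6],
  [0,0,0,0,0,0,0],
])

```text
clock: 26.83
eef_pos: [506.5, -38.5, 75.4]
tool_rot: [1.939, 1.57, 0.668]
force: [-1.0, -2.2, -5.7]
width: 23.5
```

```bash
python3 - <<'E'
from held import *
s,T=pose();print(T.round(3).tolist(),yaw(T),s["clock"],s["force"].round(1),s["torque"].round(2),s["width"])
E
```

```text
[[0.001, 0.955, 0.296, 506.504], [0.0, 0.296, -0.955, -38.503], [-1.0, 0.001, -0.0, 75.383], [0.0, 0.0, 0.0, 1.0]] 17.20080507459809 26.8333 [-1.  -2.2 -5.7] [-0.61 -0.   -0.07] 23.4801864782725
```

Smooth. Continue by 51°.

Emit:
arm_command([
  [0,0,0,0,0,0,-6],
  [0,0,0,0,0,0,-6],
  [0,0,0,0,0,0,-6],
  [0,0,0,0,0,0,-6],
  [0,0,0,0,0,0,-6],
  [0,0,0,0,0,0,-6],
  [0,0,0,0,0,0,-6],
  [0,0,0,0,0,0,-6],
  [0,0,0,0,0,0,-3],
  [0,0,0,0,0,0,0],
  [0,0,0,0,0,0,0],
])

```text
clock: 27.75
eef_pos: [506.0, -38.5, 75.3]
tool_rot: [1.011, 1.57, -1.143]
force: [-2.7, -3.9, -6.0]
width: 23.6
```

```bash
python3 - <<'E'
from held import *
im,T=snap("wrist","w21");s,_=pose();print(T.round(3).tolist(),yaw(T),s["clock"],s["force"].round(1),s["torque"].round(2),s["width"])
overlay(im,T,(502.9,38.3,-42.8),"o21",(100,60,400,320),2.3)
cv2.imwrite("pics/t21.png",cv2.resize(ctrl.get_image("top")[170:270,220:340],None,fx=6,fy=6,interpolation=cv2.INTER_CUBIC))
E
```

```text
[[0.0, 0.834, -0.551, 506.003], [-0.001, -0.551, -0.834, -38.463], [-1.0, 0.001, 0.0, 75.306], [0.0, 0.0, 0.0, 1.0]] -33.44554395842752 27.8 [-1.1 -3.7 -5.5] [-0.92  0.44 -0.01] 23.663745345127836
```

View pics/w21.png

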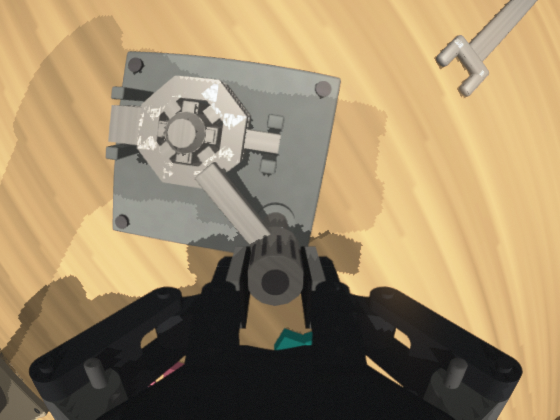

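View pics/o21.png

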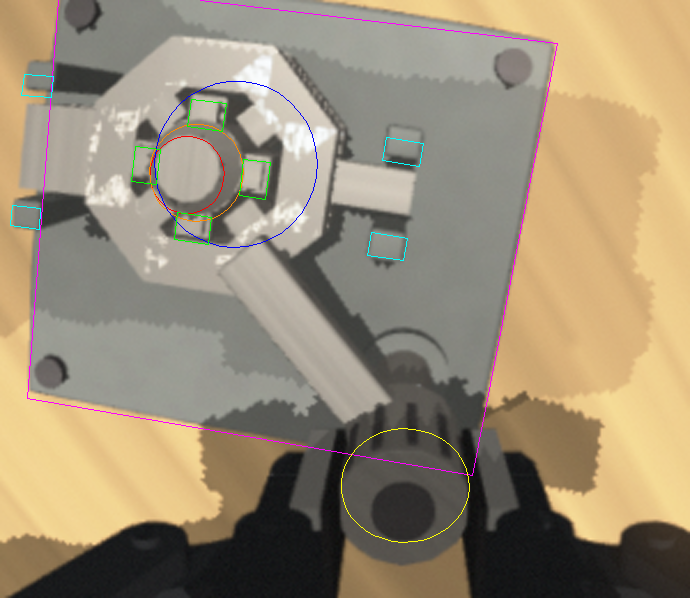

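```bash
python3 - <<'E'
from held import *
T=np.load("pics/w21.npy")
im=cv2.imread("pics/w21.png"); cv2.imwrite("pics/z21.png",cv2.resize(im[90:310,150:330],None,fx=4.2,fy=2.7*1,interpolation=cv2.INTER_CUBIC))
u=lambda x,y:(100+x/2.3-.5,60+y/2.3-.5)
for e in ((243.5,251.5),):
  p=toz("wrist",u(*e),70,T); 
  for nm,C,H in (("model",np.array([505.83,-38.0]),np.array([502.9,38.3])),("img",toz("wrist",u(403,508),94,T)[:2],toz("wrist",u(188,170),68,T)[:2])):
    d=p[:2]-C;h=H-C;print(nm,C,H,p,np.hypot(*d),np.hypot(*h),np.degrees(np.arctan2(d[1],d[0])-np.arctan2(h[1],h[0])))
E
```

```text
model [505.83 -38.  ] [502.9  38.3] [504.11386016  18.40218536  70.        ] 56.42828767100474 76.35623681140919 -0.456346062672068
img [506.51777229 -36.35535664] [503.76190687  38.81026195] [504.11386016  18.40218536  70.        ] 54.8102837033958 75.21612202550571 0.41398253719079503
```

View pics/z21.png

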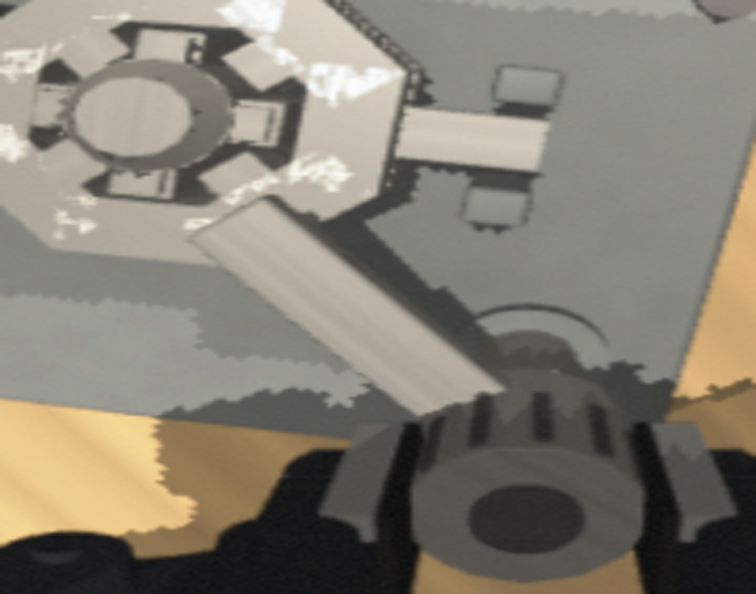

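View pics/t21.png

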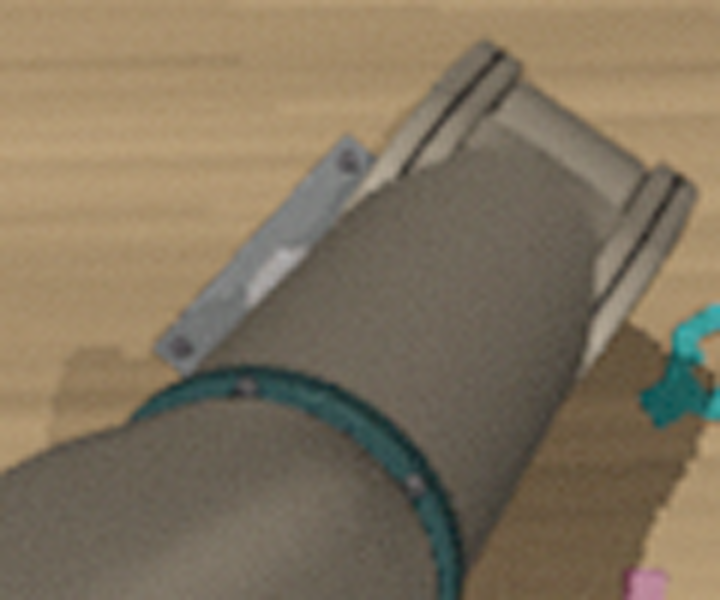

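Emit:
arm_command([
  [0,0,0,-0.3,0,0,0],
  [0,0,0,-0.2,0,0,0],
  [0,0,0,-0.15,0,0,0],
  [0,0,0,0,0,0,0],
])

```text
clock: 28.18
eef_pos: [506.1, -38.4, 68.9]
tool_rot: [1.876, 1.57, -0.28]
force: [-3.0, -4.7, -5.1]
width: 23.7
```

```bash
python3 - <<'E'
from held import *
im,T=snap("wrist","w22");s,_=pose();print(T[:3,3].round(2),yaw(T),s["clock"],s["force"].round(1),s["torque"].round(2),s["width"])
E
```

```text
[506.06 -38.43  68.87] -33.573751617163595 28.2333 [-2.9 -5.5 -5.1] [-1.01  0.6   0.03] 23.770380665770375
```

Emit:
arm_command([
  [0,0,0,-0.08,0,0,0],
  [0,0,0,-0.04,0,0,0],
  [0,0,0,0,0,0,0],
])

```text
clock: 28.48
eef_pos: [506.1, -38.6, 68.2]
tool_rot: [2.178, 1.57, 0.021]
force: [-3.6, -4.7, -0.7]
width: 24.0
```

Contact with the pack. Release slowly and rise.

Emit:
arm_command([
  [0.4,0,0,0,0,0,0],
  [0.6,0,0,0,0,0,0],
  [0.7,0,0,0,0,0,0],
  [0.8,0,0,0,0,0,0],
  [1,0,0,1,0,0,0],
  [1,0,0,3,0,0,0],
  [1,-2,-1,3,0,0,0],
  [1,-3,0,2.5,0,0,0],
  [1,-2,0,1,0,0,0],
  [1,0,0,0,0,0,0],
  [1,0,0,0,0,0,0],
])

```text
clock: 29.4
eef_pos: [437.1, -47.6, 174.3]
tool_rot: [2.373, 1.566, 0.216]
force: [0.6, 0.6, 0.1]
width: 85.6
```

```bash
python3 - <<'E'
from held import *
im,T=snap("wrist","w23");s,_=pose();print(T[:3,3].round(2),yaw(T),s["clock"],s["force"].round(1))
cv2.imwrite("pics/z23.png",cv2.resize(im[0:300,100:460],(800,600),interpolation=cv2.INTER_CUBIC))
sc=ctrl.get_image("scene"); cv2.imwrite("pics/s23.png",cv2.resize(sc[150:270,200:360],None,fx=5,fy=5,interpolation=cv2.INTER_CUBIC))
E
```

```text
[437.1  -47.64 174.3 ] -33.624653989586456 29.45 [ 0.2 -0.4 -0.2]
```

View pics/z23.png

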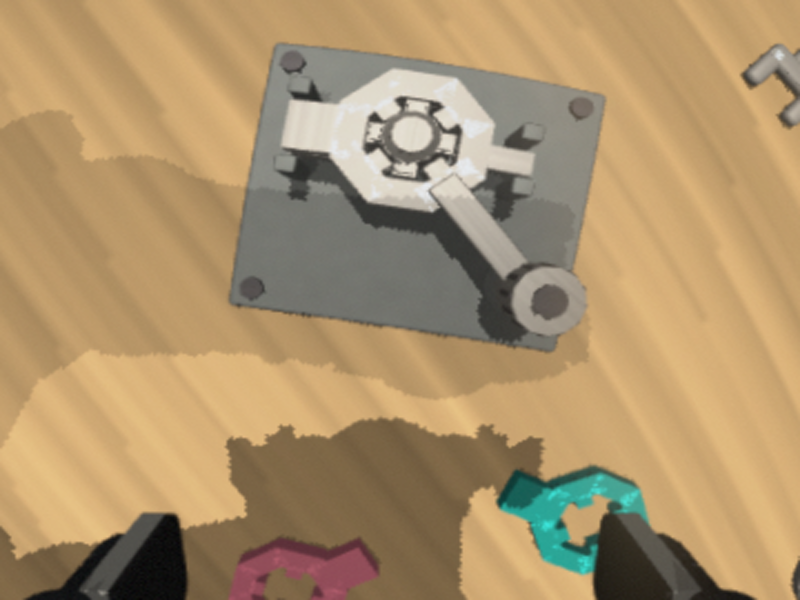

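View pics/s23.png

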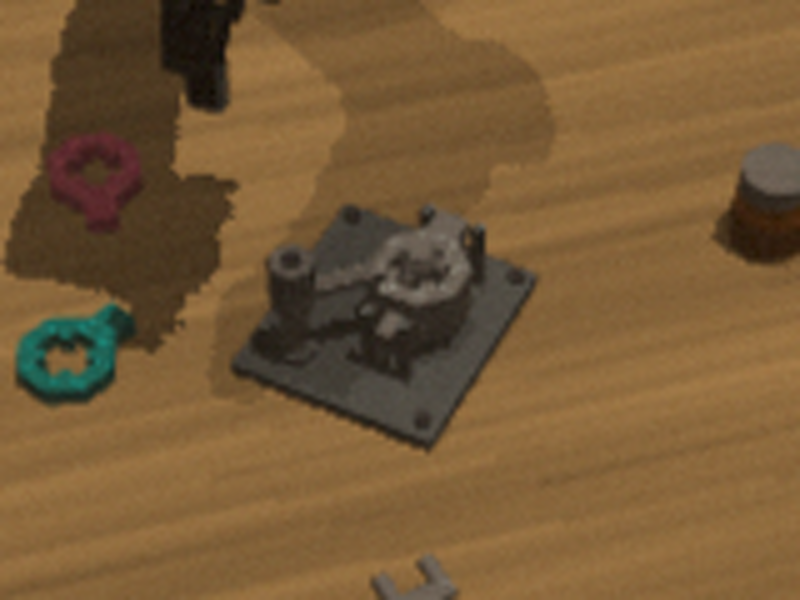

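```bash
python3 - <<'E'
from held import *
T=np.load("pics/w23.npy")
u=lambda x,y:(100+x/2.2222-.5,y/2-.5)
p=toz("wrist",u(446,186),63,T)[:2];C=toz("wrist",u(549,301),87,T)[:2];H=toz("wrist",u(412,135),68,T)[:2]
d=p-C;h=H-C;print(p,C,H,np.hypot(*d),np.hypot(*h),np.degrees(np.arctan2(d[1],d[0])-np.arctan2(h[1],h[0])))
# arm edges long sides both at z 63
a=[toz("wrist",u(*q),63,T)[:2] for q in ((431,190),(500,278),(461,175),(521,251))]
for i in (0,2):
  e=a[i]-a[i+1];print(np.degrees(np.arctan2(e[1],e[0])-np.arctan2(h[1],h[0])))
E
```

```text
[502.61939254  16.24310641] [505.82907199 -36.5122624 ] [503.34672286  38.87217923] 52.85291837032143 75.42530143837655 1.5956075656553126
0.23397219280216325
0.6584205689663192
```

```bash
python3 - <<'E'
from cell import ctrl
print(ctrl.finish_job(), ctrl.read_state()["clock"])
E
```

```text
the job is handed in; nothing more can be done
the job is handed in; nothing more can be done
```

The brake pack is assembled and clamped, and I handed the job in at about 29.5 s of the 72 s allowed.

- **Stack:** I seated one wide-tabbed disc, then the separator, then the other disc on the hub. No contact force showed while lowering any of them.
- **Tabs:** The images show both disc tabs in the wide fork and the separator's tab in the narrow fork.
- **Keeper:** I lifted the collar about 12 mm, turned it about 81° clockwise and lowered it. It took up load about 5.0 mm above where I had gripped it at rest, which is the lift expected on a full pack.
- **Arm direction:** The last image puts the keeper arm within about 1.6° of pointing straight at the hub. Three measurements in that image differ, giving 0.2°, 0.7° and 1.6°.
- **Other checks:** In the last views, of the stand area, the gripper was clear of everything and the nearby parts looked undisturbed. I did not take a final picture of the washer or the far bystanders. The highest wrist force I saw reported was about 8 N.
- **What went off:** My first attempt to grip a disc closed above it because the arm was slow near a joint limit, so I re-did the grasp. The wrist calibration values also shifted by up to about 1.6 mm between readings, so I fixed one set for all later measurements.

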